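# Reference disc away, then hand-held microscope on the marked spot of the specimen

### The arm

A 6-joint arm with a two-finger parallel gripper is mounted at the origin on the work surface. World frame = base frame: x ahead of the robot, y to its left, z up, the work surface at z = 0. Lengths are in m, angles in rad, forces in N, time in s.
With the tool pointing down it reaches from about 0.3 to 0.875 m from the base axis. Payload 6.4 kg.
Tool frame: the origin (TCP) lies on the front face of the gripper's body, between the roots of the fingers; the fingertips stand 73 mm ahead of it and the grasp point (between the pads) lies ctrl.pinch_z ahead of it (ctrl.pinch_z is the distance from the TCP to the grasp point, in m); z points along the fingers, x is the direction in which the jaws open and shut, and the axes are right-handed (so a half turn about z gives the same grasp; the last joint's range is limited). The gripper opens to 85 mm and grips with 20 to 120 N. Pads are 22 mm wide; open, the fingers measure 114 mm over their backs; the gripper's body (76 mm by 85 mm) begins 54 mm behind the grasp point. The pads swing forward as they close: fully open they stand 13 mm farther back than shut.
Start: joints at [1.067, 0.181, 1.607, -0, 1.354, -0.206], TCP at [0.169, 0.55, 0.304] pointing down, gripper open.
Joint ranges: [-2.99, 2.99], [-0.89, 2.07], [0.3, 2.58], [-1.14, 4.28], [0, 2.63], [-3.12, 3.12]. Speed limits (rad/s): [2.57, 2.57, 3.01, 3.14, 3.14, 3.14].

### API

Orientations are given as a unit quaternion [w, x, y, z].
In Python, from bench import ctrl gives the robot as it stands.
- The arm moves only by the tool move_arm, never from a script. Its argument "rows" is text: rows parted by semicolons, each of 7 numbers parted by spaces: the shift along the tool's x, y, z in cm, then the turn, a rotation vector about the tool's x, y, z in degrees, then the opening, from 0 (shut) to 1 (fully open). In form: x y z rx ry rz grip; .... A call has 1 to 20 rows; each row shifts and turns the commanded pose from where the row before left it, along the tool's axes as they then stand; what a row does not reach is not made up. A row lasts 1/10 s, in which the tool goes at most 50 mm and 8.59 degrees, less where a joint would pass 70% of its speed; a pose out of reach is approached as far as the arm can. A call with a gripper value outside its range is refused whole. The fingers move at their own pace and stop on an object; the grip force is fixed at half the most. Time passes only in rows, so rows that do not move let the fingers close. It gives the time, the measured TCP pose, the force and the opening at its end, in the units of the state.
- ctrl.get_obs(): the state, without advancing time (a new reading comes with each control period).
- ctrl.camera(name): name is "side" or "top"; returns a dict with "color" (384x512x3 uint8, blue, green, red), "fx", "fy", "cx", "cy" (pixels), "k1" (the pictures are not rectified: a ray, as slopes to the right and down, at radius r is drawn at 1 + k1 r^2 times it, then the intrinsics apply), "rvec" (rotation vector, rad) and "tvec" (3), from world to camera coordinates, as OpenCV has them. Camera axes: x right, y down, z forward; pixel columns grow to the right and rows downward; lengths in m; the calibration is good to about 2 mm. A picture is of the moment at which its call begins. There is no depth.
- ctrl.hand_in(): hands the job in, once; it reports no verdict.
Trained networks look in the newest picture that a camera, given by its name, has taken for a name from the list of things; names that differ only in an ending like _2 or _b are one class to them, and where a whole thing is asked for, a point or a joint stands for the part that bears it (a point fixed in the world has none). Each returns a list of dicts, best first, with "confidence" (0 to 1); they miss things now and then, are a little off and sometimes report something else, mostly with a low value. They report only what shows in the picture. A call takes as long as a camera call. They do not tell look-alikes from the thing itself.
- ctrl.look_for(camera, query): "bbox" ([left, top, right, bottom] in pixels, round what is visible of it).
- ctrl.trace(camera, query): "region" (384x512 bool, what is visible of it) and "bbox" ([left, top, right, bottom] in pixels, round what is visible of it).
The state is a dict: "time_s": time; "q": joint angles; "dq": joint speeds; "joint_efforts": joint torques, N m; "eef_pos": TCP position; "eef_rot": TCP orientation; "wrist_force": force on the tool from outside, world axes, zero at the start; "torque": the same for the moment, N m; "opening": opening from 0.0 (shut) to 1.0 (fully open).
Only numpy, scipy, OpenCV 4.12 (cv2) and the standard library are available. Lean on these libraries where they do the work, as an engineer would, in place of code of your own. Each camera call takes 0.05 s, during which the arm holds its last target.

### The job

The white balance is done: lift the blue reference disc off the resin specimen and put it back, without dropping it, flat and right home in its own blue-labelled slot of the tray. Then take the cordless hand-held microscope out of its charging cradle and hold its sprung nose ring lightly on the specimen, inside the black inked circle with the barrel upright so that the ring sits flat, pressed only until the ring is about half-way in. Finish while still holding it there, and leave the jar, the slide mailer and the yellow disc alone.

Things in the scene. Friction and masses are not known exactly. Their poses are not given: they have to be found in the camera images.
- disc_blue: loose reference disc, blue, 38 mm diameter, 12 mm thick, white face with a thin black cross; 45 g. At the start it lies flat on top of the specimen, over the inked circle. Origin at the centre of its underside, z up
- disc_yellow: yellow reference disc of the same size with a grey face, already in its own slot; leave alone. Origin at the centre of its underside
- tray: storage tray fixed to the desk, 94 x 212 mm, holding a row of three black slot blocks along its y (66 mm apart, each 80 mm in x by 62 mm in y, tops 24 mm above the desk). Origin at the centre of its underside; x points away from the robot at yaw 0. The order of the three slots changes from start to start
- slot_blue_seat (a point): centre of the recess floor (17 mm above the desk) of the blue-labelled slot, the blue disc's own. Recess 42 mm in diameter, 7 mm deep, mouth chamfered 1.5 mm: a seated disc stands 5 mm proud. Axes as the tray's; the label, a blue strip 10 x 40 mm, lies 36 mm from this point towards -x
- slot_red_seat (a point): the same for the slot with the red label (empty, its disc is out on loan)
- slot_yellow_seat (a point): the same for the slot with the yellow label (holds the yellow disc)
- specimen: amber resin block with an ivory bone section, level top face 60 mm (x) by 78 mm (y), 40 mm above the desk, in a low vice fixed to the desk (base 84 x 124 x 12 mm). The aluminium jaws at both y ends stop 6 mm below the top face. Origin on the desk under the middle of the block
- mark (a point): centre of the black inked circle (36 mm diameter, dot in the middle) on the specimen's top face, 4 mm in x and 10 mm in y from the face's middle, 40 mm above the desk; z is the face's normal (up). The blue disc covers it at the start
- cradle: black charging cradle fixed to the desk, base 110 x 92 x 14 mm. A round cup (43 mm outside, 35 mm inside, 58 mm long) leans 25 degrees from vertical towards -x of the cradle's frame (towards the robot at yaw 0). The microscope stands in it nose down; draw it out along its own axis by 50 mm or more. Origin on the desk, near the foot of the cup
- scope: cordless hand-held microscope, about 150 g, 122 mm long, leaning with the cup. Origin on its axis at the nose ring's face (ring out); z runs from nose to tail. Along z: grey nose 31 mm in diameter to 50 mm (in the cup), black focus wheel 40 mm in diameter to 58 mm (rests on the cup's rim), white barrel 31 mm in diameter, to be gripped, to 118 mm, tail cap at 122 mm
- scope_grip (a point): point on the scope's axis in the white barrel, 86 mm from the nose ring's face; axes as scope
- nose_ring (a joint): how far the sprung nose ring (pale blue, 24 mm in diameter, standing 8 mm out of the nose) is pushed in: 0 fully out, 0.007 m at its stop. The spring pushes with 1 N at first touch plus 0.5 N for each mm: 2.75 N half-way in, 4.5 N at the stop, beyond which it is rigid
- jar: amber specimen jar with a white cap, 52 mm in diameter, 65 mm high; bystander. Origin at the centre of its underside
- mailer: slide mailer, a green and white plastic box 34 x 84 x 20 mm lying flat (84 mm along its y); bystander. Origin at the centre of its underside
Mind the look-alikes: they are no part of the job. What is shaped like the scope but pink is not meant.

How it is judged:
On the way, in this order (a step that is already met when the one before it is completed fails the run):
1. the blue disc lies flat and fully home in the blue-labelled slot, let go (horizontal distance between disc_blue and slot_blue_seat below 0.004 m and z of disc_blue in the frame of slot_blue_seat below 0.002 m and angle between disc_blue's own z axis and vertical below 0.09 rad and contact force between disc_blue and the fingers below 0.05 N), for 0.3 s.
2. the microscope is out of its cradle, in the fingers (contact force between scope and cradle below 0.02 N and contact force between scope and the fingers above 1 N and z of scope_grip in the frame of cradle above 0.13 m), for 0.2 s.
At the end, for the whole second after the job is handed in: Blue disc released, at rest, flat in the blue slot (4 mm of centre, 2 mm of floor). Fingers hold the scope still (over 2 N), within 5 degrees of upright; nose ring on the specimen within 6 mm of the circle's centre, 1.5 to 5.5 mm in, pressing 0.8 to 5 N (all of step 1 and linear speed of each of disc_blue, scope below 0.02 m/s and horizontal distance between nose and mark below 0.006 m and z of nose in the frame of mark below 0.002 m and angle between the z axis of scope and the z axis of mark, either way round below 0.09 rad and value of joint nose_ring between 0.0015 and 0.0055 m and contact force between scope and specimen between 0.8 and 5 N and contact force between scope and the fingers above 2 N and z of scope_grip in the frame of mark above 0.07 m); the arm keeps its last pose, push and grip.
It fails at once if the jar, the mailer or the yellow disc is moved by more than 10 mm (distance of any of jar, mailer, disc_yellow from where it was at the start of the episode above 0.01 m).
It fails at once if the microscope is pressed on the specimen with more than 12 N (contact force between scope and specimen above 12 N).
It fails at once if the blue disc is dropped (falls free from more than about 12 mm) (linear speed of disc_blue above 0.5 m/s and contact force between disc_blue and the fingers below 0.05 N).
It also fails if it takes over 51 s, if anything falls off the work surface, if the arm or the gripper's body presses on something with over 40 N, if the wrist force passes 120 N, or if a joint passes its speed limit or range.

## Working session

There is one attempt and no reset: what is moved stays moved. The work goes in short steps, Python scripts to look and compute and a tool call to move; the robot and the scene stay as the last step left them, time stands still between calls to the robot, and variables do not carry over. Pictures are saved under pics/ and viewed, and the job is handed in when it is done.

Besides the shell and the picture viewer there is one more tool, called after "Emit:" by a JSON object that holds its "op" and its "data". move_arm: Moves the arm, as the interface text tells. Its arguments: {"type":"object","properties":{"rows":{"type":"string"}},"required":["rows"]}

```bash
mkdir -p pics; ls
cat > h.py <<'E'
import numpy as np,cv2
from bench import ctrl
def cam(n):
    c=ctrl.camera(n); return c
def pix2ray(c,u,v):
    K=np.array([[c['fx'],0,c['cx']],[0,c['fy'],c['cy']],[0,0,1.]])
    d=np.array([c['k1'],0,0,0,0.])
    p=cv2.undistortPoints(np.array([[[u,v]]],float),K,d,None,None,None)[0,0] if False else cv2.undistortPointsIter(np.array([[[u,v]]],float),K,d,None,None,(3,50,1e-9))[0,0]
    R=cv2.Rodrigues(np.array(c['rvec'],float))[0]; t=np.array(c['tvec'],float).ravel()
    return -R.T@t, R.T@np.array([p[0],p[1],1.])
def onz(c,u,v,z):
    o,d=pix2ray(c,u,v); return o+d*(z-o[2])/d[2]
def proj(c,P):
    K=np.array([[c['fx'],0,c['cx']],[0,c['fy'],c['cy']],[0,0,1.]])
    d=np.array([c['k1'],0,0,0,0.])
    return cv2.projectPoints(np.array(P,float).reshape(-1,1,3),np.array(c['rvec'],float),np.array(c['tvec'],float),K,d)[0].reshape(-1,2)
E
python3 - <<'E'
from h import *
print(ctrl.pinch_z, ctrl.get_obs())
import pickle
for n in ['top','side']:
    c=cam(n); pickle.dump(c,open(n+'0.pkl','wb'))
    cv2.imwrite(f'pics/{n}0.png',cv2.resize(c['color'],(800,600),interpolation=cv2.INTER_CUBIC))
    print(n,c['fx'],c['k1'],pix2ray(c,256,192))
    for q in ['disc_blue','disc_yellow','tray','specimen','cradle','scope','jar','mailer']:
        for r in ctrl.look_for(n,q)[:4]: print(q,np.round(r['bbox'],1),round(r['confidence'],2))
E
```

```text
pics
0.0539 {'time_s': 0.0, 'q': array([ 1.06669387e+00,  1.81556570e-01,  1.60799591e+00, -2.60968262e-05,
        1.35377924e+00, -2.06304115e-01]), 'dq': array([ 0.00077887, -0.00154234,  0.00109825, -0.00019573, -0.00119039,
        0.00032212]), 'joint_efforts': array([-1.04422863e-03, -4.44874370e+01, -3.51328182e+01, -4.41444172e-04,
        9.38254700e-03,  5.51962273e-06]), 'eef_pos': array([0.16849918, 0.549319  , 0.30298115]), 'eef_rot': array([ 3.74215428e-04,  8.04179643e-01,  5.94385688e-01, -7.84990579e-04]), 'wrist_force': array([ 0.18933199, -0.19248662, -0.71591249]), 'torque': array([0.02869889, 0.00360147, 0.02258924]), 'opening': 1.0038781150983342}
top 444.8913227526364 -0.041983402570814864 (array([ 0.50966745, -0.0540524 ,  1.48748553]), array([ 5.53166223e-02, -7.20864918e-04, -9.98627409e-01]))
disc_blue [255.9 209.4 268.3 222.3] 0.47
disc_yellow [140.4 223.8 152.5 238. ] 0.54
disc_yellow [201.9 157.8 217.2 174.7] 0.41
tray [117.1 218.3 181.7 249.2] 0.92
specimen [243.9 201.8 286.9 232.7] 0.82
specimen [198.8 157.9 216.6 172.3] 0.74
cradle [317.9 188.8 346.9
[... 192 characters left out ...]
.5
jar [143.  226.4 153.  235.6] 0.5
jar [118.1 218.  181.1 246.1] 0.31
mailer [256.1 151.9 281.2 162.7] 0.75
side 347.88525598239704 -0.05586507637781805 (array([0.24038087, 0.5978872 , 0.77850919]), array([ 0.32253986, -0.67376656, -0.66523327]))
disc_blue [263.1 205.9 279.7 219.5] 0.63
disc_yellow [215.6 329.2 232.5 346.2] 0.55
tray [188.3 309.8 267.2 384. ] 0.85
specimen [256.  204.4 285.5 241.4] 0.96
cradle [266.9 161.9 309.  190.2] 0.78
scope [281.8 134.6 292.5 159.8] 0.71
scope [288.9 152.6 304.  167.8] 0.7
scope [235.2 151.  261.1 172.2] 0.69
jar [182.3 228.8 203.4 255.9] 0.76
jar [211.  190.2 227.9 211.2] 0.6
mailer [267.  158.8 309.6 188.2] 0.7
mailer [210.9 191.4 227.4 208.7] 0.47
```

View pics/top0.png

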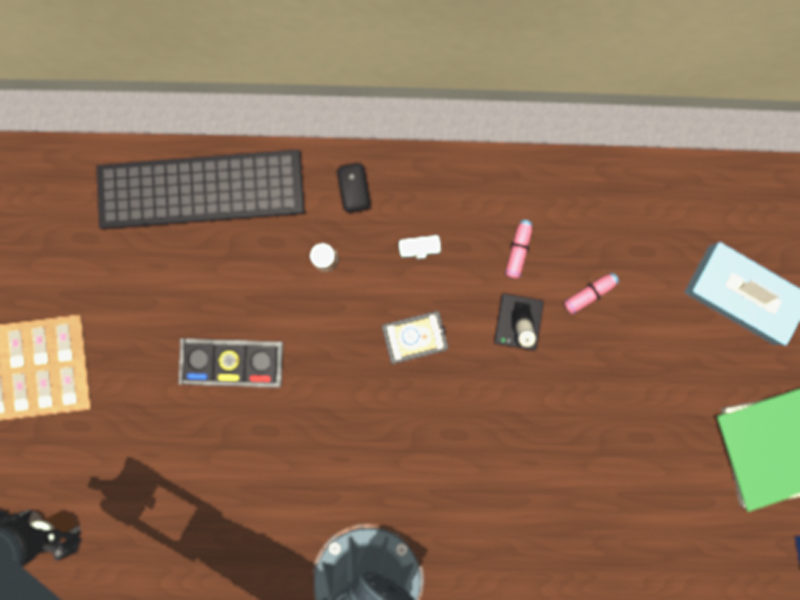

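View pics/side0.png

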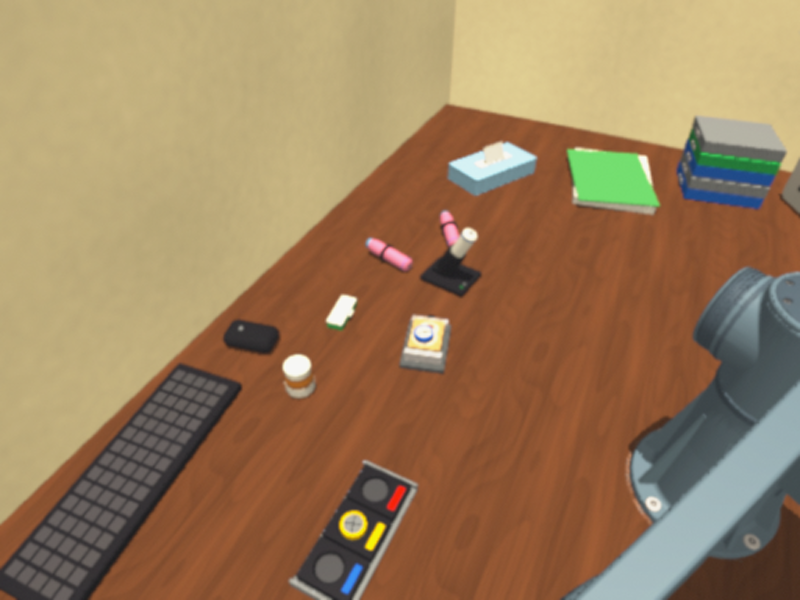

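Run:
```python
import pickle,cv2,numpy as np
t=pickle.load(open('top0.pkl','rb'))['color'];s=pickle.load(open('side0.pkl','rb'))['color']
a=cv2.resize(t[130:260,100:230],(400,400),interpolation=cv2.INTER_CUBIC)
b=cv2.resize(t[130:260,235:365],(400,400),interpolation=cv2.INTER_CUBIC)
cv2.imwrite('pics/ct.png',np.hstack([a,b]))
a=cv2.resize(s[264:384,160:300],(400,343),interpolation=cv2.INTER_CUBIC)
b=cv2.resize(s[130:250,190:330],(400,343),interpolation=cv2.INTER_CUBIC)
cv2.imwrite('pics/cs.png',np.hstack([a,b]))
```

```text
(no output)
```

View pics/ct.png

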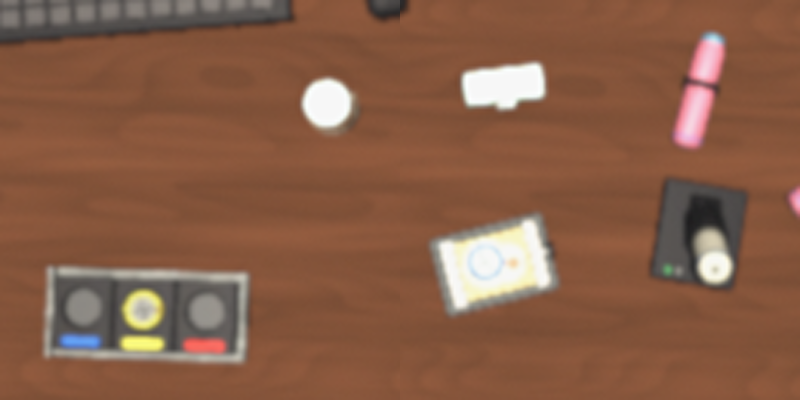

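View pics/cs.png

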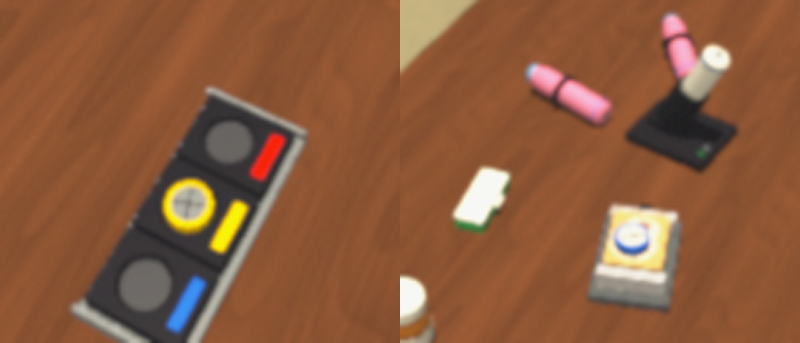

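The candidates (side/top pixels at 512 px scale):
- **Blue disc:** on the specimen at top (262,216). The other discs are yellow, at top (147,230).
- **Scope:** the white barrel in the black cradle at top (333,210). The look-alikes are two pink ones lying down, at top (332,160) and (378,186). I choose the white one.
- **Blue slot:** the leftmost in the top view, at (127,230).

Next I measure sub-pixel positions.

```bash
cat > m1.py <<'E'
from h import *
import pickle,sys
def comp(mask,box):
    l,t,r,b=box; m=np.zeros_like(mask); m[t:b,l:r]=mask[t:b,l:r]; return m
def main(suf='0'):
    T=pickle.load(open(f'top{suf}.pkl','rb'));S=pickle.load(open(f'side{suf}.pkl','rb'))
    boxes={'top':dict(tray=(112,210,188,255),spec=(240,195,292,238)),'side':dict(tray=(180,290,275,384),spec=(250,195,295,245))}
    for n,c in (('top',T),('side',S)):
        im=c['color'].astype(float); hsv=cv2.cvtColor(c['color'],cv2.COLOR_BGR2HSV)
        H,s,v=[hsv[...,i].astype(int) for i in range(3)]
        def cen(m,box,hull=False):
            m=comp(m.astype(np.uint8),box)
            k,l,st,ce=cv2.connectedComponentsWithStats(m)
            out=[]
            for i in np.argsort(-st[1:,4])[:3]+1:
                mm=(l==i).astype(np.uint8)
                if hull:
                    cs,_=cv2.findContours(mm,cv2.RETR_EXTERNAL,cv2.CHAIN_APPROX_NONE)
                    h=cv2.convexHull(np.vstack(cs)); mm[:]=0; cv2.fillPoly(mm,[h],1)
                ys,xs=np.nonzero(mm); out.append((xs.mean(),ys.mean(),len(xs)))
            return out
        def rep(nm,m,box,z,hull=False,k=1):
            for x,y,a in cen(m,box,hull)[:k]:
                print(n,nm,'px %.1f %.1f n%d'%(x,y,a),np.round(onz(c,x,y,z)[:2]*1000,1))
        b=boxes[n]
        rep('lab_blue',(H>95)&(H<125)&(s>110)&(v>90),b['tray'],0.024)
        rep('lab_red',((H<6)|(H>172))&(s>140)&(v>120),b['tray'],0.024)
        rep('yel',(H>20)&(H<35)&(s>120)&(v>110),b['tray'],0.027,True,2)
        rep('disc',(H>95)&(H<130)&(s>40),b['spec'],0.052,True,2)
if __name__=='__main__': main()
E
python3 m1.py
python3 - <<'E'
import pickle,cv2,numpy as np
t=pickle.load(open('top0.pkl','rb'))['color'];s=pickle.load(open('side0.pkl','rb'))['color']
a=cv2.resize(t[195:240,240:295],(440,360),interpolation=cv2.INTER_NEAREST)
b=cv2.resize(s[195:245,245:300],(396,360),interpolation=cv2.INTER_NEAREST)[:, :360]
cv2.imwrite('pics/sp.png',np.hstack([a,b]))
a=cv2.resize(t[210:255,112:188],(608,360),interpolation=cv2.INTER_NEAREST)
cv2.imwrite('pics/tr.png',a)
E
```

```text
top lab_blue px 125.9 240.5 n49 [422.3 366.6]
top lab_red px 165.7 241.7 n43 [421.3 236.4]
top yel px 146.0 241.0 n57 [422.3 300. ]
top yel px 146.1 230.2 n136 [457.5 301. ]
side lab_blue px 224.7 370.2 n138 [420.4 367. ]
side lab_red px 253.2 318.3 n112 [419.2 234.6]
side yel px 225.7 335.4 n304 [455.2 300.7]
side yel px 239.5 342.9 n147 [419.4 302.2]
side disc px 270.4 215.4 n55 [510.2 -64. ]
```

View pics/sp.png

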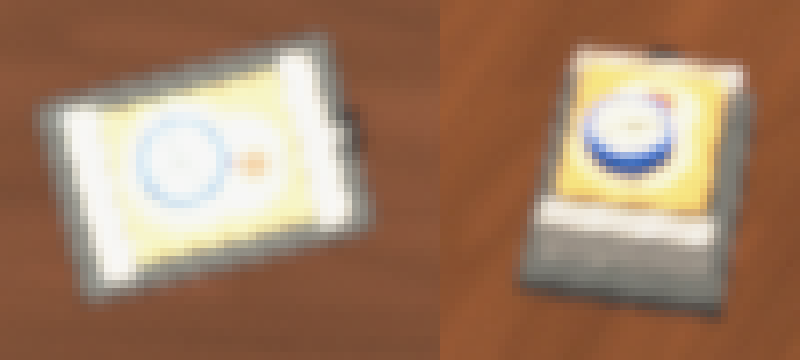

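View pics/tr.png

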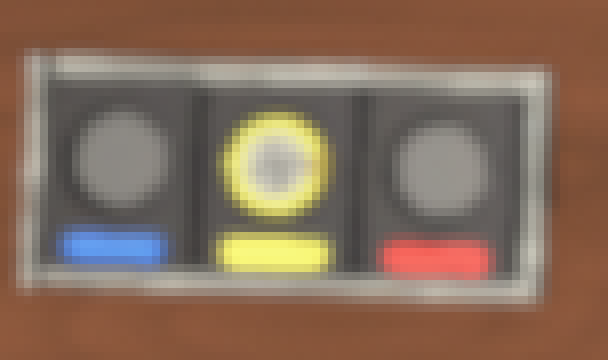

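```bash
cat > m2.py <<'E'
from h import *
import pickle
from scipy.optimize import least_squares
T=pickle.load(open('top0.pkl','rb'));S=pickle.load(open('side0.pkl','rb'))
def up(c): return cv2.resize(c['color'],None,fx=8,fy=8,interpolation=cv2.INTER_CUBIC).astype(float)
# recess: bright grey in dark block, floor at z .017 seen
from m1 import comp
for n,c,cs in (('top',T,[(127,230),(167,231)]),('side',S,[(211,364),(240,313)])):
    u=up(c); g=u.mean(2)
    for (x,y) in cs:
        w=11 if n=='top' else 16
        r=g[(y-w)*8:(y+w)*8,(x-w)*8:(x+w)*8]
        col=u[(y-w)*8:(y+w)*8,(x-w)*8:(x+w)*8]; sat=col.max(2)-col.min(2)
        lo=np.median(r[r<np.percentile(r,30)]); hi=np.median(g[(y-1)*8:(y+1)*8,(x-1)*8:(x+1)*8])
        m=((r>(lo+hi)/2)&(sat<40)).astype(np.uint8)
        k,l=cv2.connectedComponents(m); i=l[w*8,w*8]; ys,xs=np.nonzero(l==i)
        px=(xs.mean()+.5)/8-.5+x-w; py=(ys.mean()+.5)/8-.5+y-w
        print(n,'recess',round(px,2),round(py,2),'diam px',round(2*np.sqrt(len(xs)/np.pi)/8,2),np.round(onz(c,px,py,.017)*1000,1))
# disc
c=T;u=up(c);b=u[...,0]-u[...,2]
x,y,w=262,216,9
r=b[(y-w)*8:(y+w)*8,(x-w)*8:(x+w)*8]
print(r.max(),r.min())
m=r>10
ys,xs=np.nonzero(m)
pts=np.stack([xs,ys],1)/8.
h=cv2.convexHull(pts.astype(np.float32)); (e,ax,an)=cv2.fitEllipse(h)
print('top ring outer',e,ax); px,py=e[0]+x-w-.5+.06,e[1]+y-w-.5+.06
print(px,py,np.round(onz(c,px,py,.052)*1000,1))
ys,xs=np.nonzero(r>0)
A=least_squares(lambda p:np.sqrt(np.maximum(r[ys,xs],0))*(np.hypot(xs-p[0],ys-p[1])-p[2]),[72,72,45]).x
px,py=(A[0]+.5)/8-.5+x-w,(A[1]+.5)/8-.5+y-w
print('ring fit',px,py,A[2]/8,np.round(onz(c,px,py,.052)*1000,1))
E
python3 m2.py
cat > m3.py <<'E'
from h import *
import pickle
S=pickle.load(open('side0.pkl','rb'));T=pickle.load(open('top0.pkl','rb'))
def draw(c,name,box,sc,polys):
    l,t,r,b=box
    im=cv2.resize(c['color'][t:b,l:r],None,fx=sc,fy=sc,interpolation=cv2.INTER_CUBIC)
    for P,col in polys:
        p=(proj(c,P)+.5-[l,t])*sc
        cv2.polylines(im,[np.round(p).astype(int)],False,col,1)
    cv2.imwrite(name,im)
def circ(x,y,z,r): a=np.linspace(0,2*np.pi,60); return np.stack([x+r*np.cos(a),y+r*np.sin(a),0*a+z],1)
E
python3 - <<'E'
from m3 import *
x,y=.510,-.063
P=[(circ(x,y,.052,.019),(0,0,255)),(circ(x,y,.04,.019),(0,255,0))]
draw(S,'pics/ds.png',(250,195,295,245),8,P);draw(T,'pics/dt.png',(240,195,290,245),8,P)
a=cv2.imread('pics/ds.png');b=cv2.imread('pics/dt.png');cv2.imwrite('pics/d.png',np.hstack([a,b]))
E
```

```text
top recess 126.87 229.39 diam px 11.38 [458.2 366.7  17. ]
top recess 166.93 230.78 diam px 11.26 [456.8 234.7  17. ]
side recess 210.44 363.46 diam px 17.82 [456.3 366.5  17. ]
side recess 239.75 313.4 diam px 15.23 [455.  234.2  17. ]
33.0 -68.0
top ring outer (9.765992164611816, 8.236104011535645) (11.696741104125977, 11.765670776367188)
262.3259921646118 214.79610401153565 [516.1 -77.1  52. ]
ring fit 262.3571538650791 214.7090342601108 5.066699367779129 [516.4 -77.2  52. ]
```

View pics/d.png

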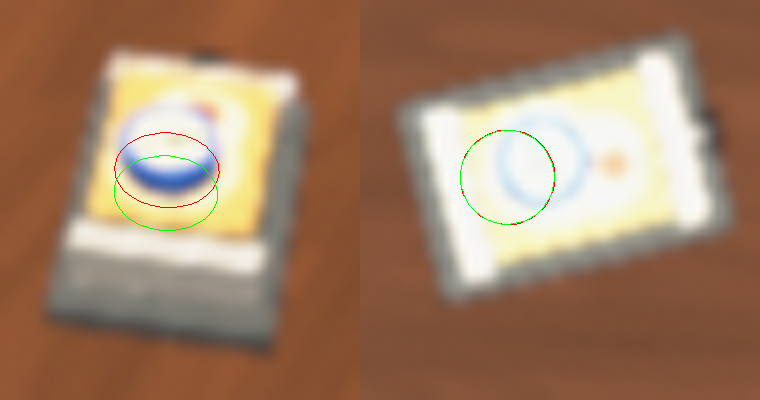

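```bash
cat > m4.py <<'E'
from m3 import *
import sys
def tri(ua,ub):
    (o1,d1),(o2,d2)=pix2ray(T,*ua),pix2ray(S,*ub)
    A=np.stack([d1,-d2],1); s=np.linalg.lstsq(A,o2-o1,rcond=None)[0]
    return (o1+d1*s[0]+o2+d2*s[1])/2, np.linalg.norm(o1+d1*s[0]-o2-d2*s[1])
a=cv2.resize(T['color'][180:232,308:360],(416,416),interpolation=cv2.INTER_CUBIC)
b=cv2.resize(S['color'][138:198,262:310],(384,480),interpolation=cv2.INTER_CUBIC)
im=np.zeros((480,800,3),np.uint8); im[:416,:416]=a; im[:480,416:]=b
cv2.imwrite('pics/cr.png',im)
E
python3 m4.py
python3 - <<'E'
from m3 import *
x,y=.5155,-.077
P=[(circ(x,y,.052,.019),(0,0,255)),(circ(x,y,.04,.019),(0,255,0))]
draw(S,'pics/ds.png',(250,195,295,245),8,P);draw(T,'pics/dt.png',(240,195,290,245),8,P)
a=cv2.imread('pics/ds.png');b=cv2.imread('pics/dt.png');cv2.imwrite('pics/d2.png',np.hstack([a,b]))
E
```

```text
(no output)
```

View pics/cr.png

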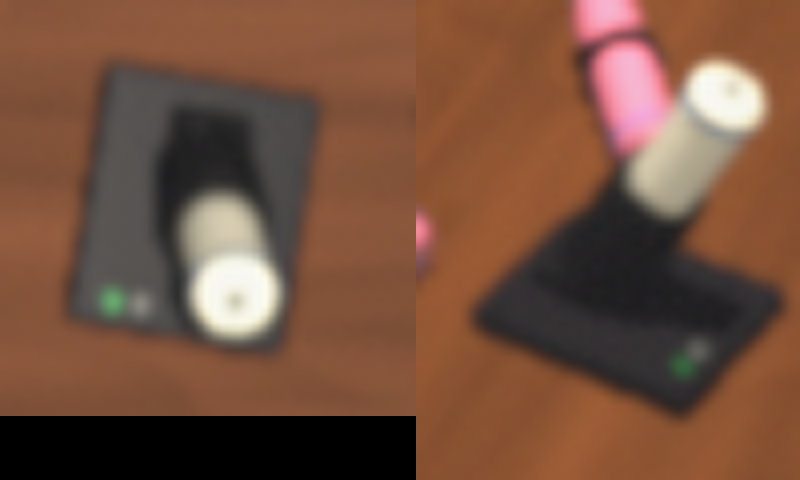

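View pics/d2.png

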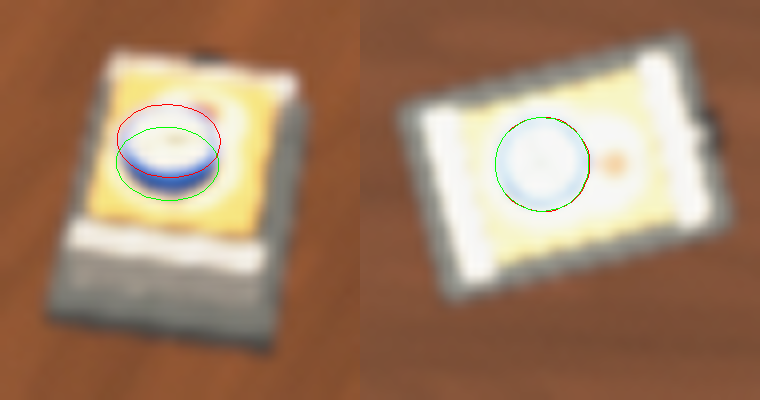

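```bash
cat >> m4.py <<'E'
tp,res=tri((337.0,217.1),(301.0,148.75)); print('tail',np.round(tp*1000,1),res)
C=[onz(T,308+u/8-.5,180+v/8-.5,.014)*1000 for u,v in [(108,63),(317,100),(280,350),(70,320)]]
C=np.array(C)[:,:2]; print(np.round(C,1))
print('yaws',[np.degrees(np.arctan2(*(C[a]-C[b])[::-1])) for a,b in [(0,3),(1,2)]],[np.degrees(np.arctan2(*(C[a]-C[b])[::-1]))-90 for a,b in [(0,1),(3,2)]],'len',np.linalg.norm(C[0]-C[3]),np.linalg.norm(C[0]-C[1]))
C2=np.array([onz(S,262+u/8-.5,138+v/8-.5,.014)*1000 for u,v in [(475-416,315),(690-416,408),(780-416,298)]])[:,:2]; print(np.round(C2,1),'side yaw',np.degrees(np.arctan2(*(C2[0]-C2[1])[::-1])),np.degrees(np.arctan2(*(C2[1]-C2[2])[::-1]))-90)
E
cat >> m3.py <<'E'
def scope(tail,yaw,tilt=25,prof=((0,12),(8,12),(8,15.5),(50,15.5),(50,20),(58,20),(58,15.5),(118,15.5),(122,15))):
    y=np.radians(yaw);t=np.radians(tilt)
    z=np.array([-np.sin(t)*np.cos(y),-np.sin(t)*np.sin(y),np.cos(t)])
    e2=np.array([-np.sin(y),np.cos(y),0]); e1=np.cross(e2,z)
    o=np.array(tail)-.122*z
    out=[]
    a=np.linspace(0,2*np.pi,40)
    for s,r in prof:
        if s>=50: out.append((o+z*s/1000+r/1000*(np.cos(a)[:,None]*e1+np.sin(a)[:,None]*e2),(0,0,255) if s>58 else (0,255,0)))
    return out,o,z
E
cat > m5.py <<'E'
import m4
from m3 import *
yaw=-8.8
P,o,z=scope(m4.tp,yaw); print('nose',o*1000,'z',z)
# cradle base corners overlay
draw(T,'pics/a.png',(308,180,360,232),8,P);draw(S,'pics/b.png',(262,138,310,198),8,P)
a=cv2.imread('pics/a.png');b=cv2.imread('pics/b.png')
im=np.zeros((480,800,3),np.uint8); im[:416,:416]=a; im[:480,416:]=b;cv2.imwrite('pics/cr2.png',im)
E
python3 m5.py
```

```text
tail [ 513.  -303.3  137.6] 0.0013451403910230537
[[ 611.7 -271.1]
 [ 598.2 -358.8]
 [ 494.  -344.5]
 [ 504.6 -256.9]]
yaws [np.float64(-7.590629264324978), np.float64(-7.808202818965344)] [np.float64(-8.70609089321124), np.float64(-6.8943410424911065)] len 108.03970692919184 88.71398887701908
[[ 605.4 -267.2]
 [ 499.6 -250.8]
 [ 490.5 -336.7]] side yaw -8.836511445884796 -6.021111358779791
nose [ 563.92410018 -311.21771548   26.98303477] z [-0.41764336  0.06465461  0.90630779]
```

View pics/cr2.png

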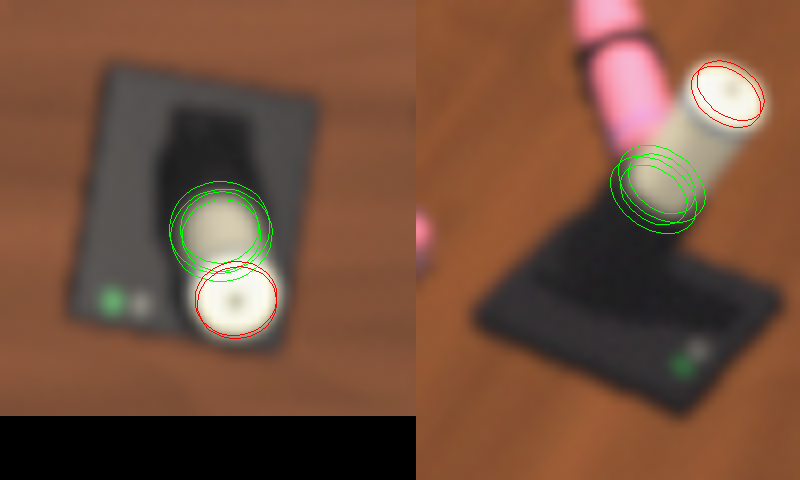

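Emit:
{"op": "move_arm", "data": {"rows": "0 0 0 0 0 8.1 0.6;0 0 0 0 0 8.1 0.6;0 0 0 0 0 8.1 0.6;0 0 0 0 0 8.1 0.6;0 0 0 0 0 8.1 0.6;0 0 0 0 0 8.1 0.6;0 0 0 0 0 8.1 0.6;0 0 0 0 0 8.1 0.6;0 0 0 0 0 8.1 0.6"}}

```text
time_s: 1.8
eef_pos: [0.1687, 0.5497, 0.3039]
eef_rot: [-0.0, 1.0, -0.003, 0.0]
wrist_force: [0.6, 0.0, 0.7]
opening: 0.601
```

Emit:
{"op": "move_arm", "data": {"rows": "2.31 4.18 0.69 0 0 0 0.6;2.31 4.18 0.69 0 0 0 0.6;2.31 4.18 0.69 0 0 0 0.6;2.31 4.18 0.69 0 0 0 0.6;2.31 4.18 0.69 0 0 0 0.6;2.31 4.18 0.69 0 0 0 0.6;2.31 4.18 0.69 0 0 0 0.6;2.31 4.18 0.69 0 0 0 0.6;2.31 4.18 0.69 0 0 0 0.6;2.31 4.18 0.69 0 0 0 0.6;2.31 4.18 0.69 0 0 0 0.6;2.31 4.18 0.69 0 0 0 0.6;2.31 4.18 0.69 0 0 0 0.6;2.31 4.18 0.69 0 0 0 0.6;2.31 4.18 0.69 0 0 0 0.6;0 0 0 0 0 0 0.6;0 0 0 0 0 0 0.6"}}

```text
time_s: 3.5
eef_pos: [0.5156, -0.0781, 0.1999]
eef_rot: [-0.0, 1.0, -0.001, -0.001]
wrist_force: [-0.9, 0.1, -0.3]
opening: 0.6
```

Emit:
{"op": "move_arm", "data": {"rows": "0 -0.1 2.5 0 0 0 0.6;0 0 2.5 0 0 0 0.6;0 0 2.2 0 0 0 0.6;0 0 0 0 0 0 0.6;0 0 0 0 0 0 0.6"}}

```text
time_s: 4.0
eef_pos: [0.5154, -0.0751, 0.1288]
eef_rot: [-0.0, 1.0, 0.001, -0.0]
wrist_force: [-0.3, 0.2, 0.4]
opening: 0.6
```

```bash
cat > snap.py <<'E'
from h import *
import pickle,sys
suf=sys.argv[1]; bt=list(map(int,sys.argv[2].split(',')));bs=list(map(int,sys.argv[3].split(',')))
im=np.zeros((480,800,3),np.uint8)
for i,(n,b) in enumerate((('top',bt),('side',bs))):
    c=cam(n); pickle.dump(c,open(f'{n}{suf}.pkl','wb'))
    cr=c['color'][b[1]:b[3],b[0]:b[2]]; s=min(400/cr.shape[1],480/cr.shape[0])
    cr=cv2.resize(cr,None,fx=s,fy=s,interpolation=cv2.INTER_CUBIC)
    im[:cr.shape[0],i*400:i*400+cr.shape[1]]=cr[:480,:400]; print(n,s)
cv2.imwrite(f'pics/snap{suf}.png',im)
print(ctrl.get_obs()['eef_pos'],ctrl.get_obs()['wrist_force'])
E
python3 snap.py 1 232,185,302,255 225,180,305,260
```

```text
top 5.714285714285714
side 5.0
[ 0.51640086 -0.07580968  0.12995911] [-0.05186527 -0.49040285  0.14491805]
```

View pics/snap1.png

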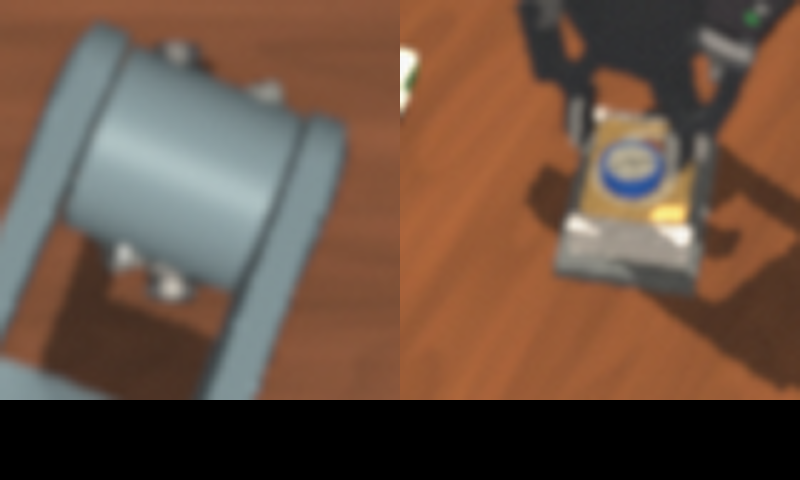

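Run:
```python
from m3 import *
import pickle
S=pickle.load(open('side1.pkl','rb'))
for u,v in [(177,142),(183,142),(303,165),(312,210)]:
    o,d=pix2ray(S,225+u/5-.5,180+v/5-.5)
    for yy in (-.066,-.077,): print(u,v,yy,np.round((o+d*(yy-o[1])/d[1])*1000,1))
for dz in (60,64,68,72):
    print(dz,[np.round((proj(S,[[.5155+s*.0255,-.077+w,.129-dz/1000]])+.5-[225,180])*5)[0] for s in (1,-1) for w in (-.011,.011)])
a=cv2.resize(S['color'][180:260,240:300],None,fx=7.5,fy=7.5,interpolation=cv2.INTER_CUBIC);cv2.imwrite('pics/f1.png',a)
```

```text
177 142 -0.066 [545.2 -66.   65.8]
177 142 -0.077 [550.2 -77.   54. ]
183 142 -0.066 [541.3 -66.   67.4]
183 142 -0.077 [546.3 -77.   55.6]
303 165 -0.066 [466.7 -66.   81.5]
303 165 -0.077 [470.4 -77.   69.9]
312 210 -0.066 [458.9 -66.   48.2]
312 210 -0.077 [462.5 -77.   36.1]
60 [array([199., 117.]), array([184., 140.]), array([279., 144.]), array([264., 168.])]
64 [array([199., 122.]), array([183., 145.]), array([279., 148.]), array([264., 173.])]
68 [array([199., 127.]), array([183., 150.]), array([278., 153.]), array([263., 177.])]
72 [array([199., 132.]), array([183., 155.]), array([278., 158.]), array([263., 182.])]
```

View pics/f1.png

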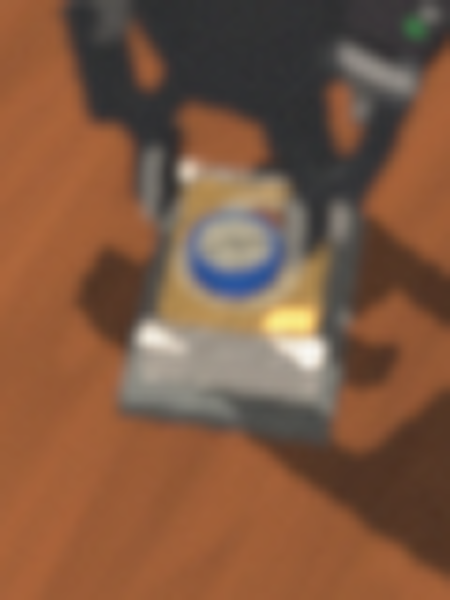

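Emit:
{"op": "move_arm", "data": {"rows": "0 0 0.7 0 0 0 0.6;0 0 0.6 0 0 0 0.6;0 0 0 0 0 0 0.6"}}

```text
time_s: 4.4
eef_pos: [0.5151, -0.0759, 0.1147]
eef_rot: [-0.0, 1.0, 0.0, -0.001]
wrist_force: [-0.3, 0.2, -0.0]
opening: 0.599
```

Emit:
{"op": "move_arm", "data": {"rows": "0 0 0.3 0 0 0 0.6;0 0 0 0 0 0 0.6"}}

```text
time_s: 4.6
eef_pos: [0.5154, -0.0761, 0.112]
eef_rot: [-0.0, 1.0, 0.0, -0.0]
wrist_force: [0.4, 1.2, 0.1]
opening: 0.598
```

```bash
python3 snap.py 2 232,185,302,255 240,180,300,260
```

```text
top 5.714285714285714
side 6.0
[ 0.51560875 -0.07608731  0.11232657] [-0.25928077  0.30508501 -0.07502038]
```

View pics/snap2.png

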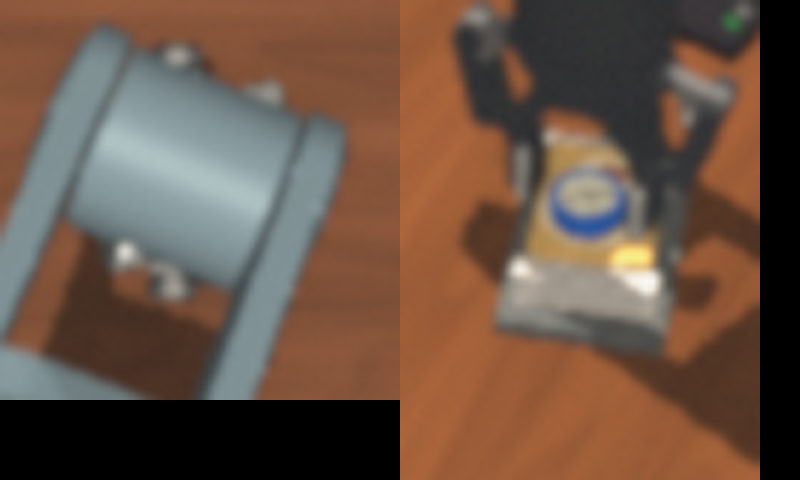

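Emit:
{"op": "move_arm", "data": {"rows": "0 0 0.2 0 0 0 0.6;0 0 0 0 0 0 0.6"}}

```text
time_s: 4.9
eef_pos: [0.5155, -0.076, 0.1102]
eef_rot: [-0.0, 1.0, 0.0, -0.0]
wrist_force: [-0.0, -0.4, -0.2]
opening: 0.599
```

Emit:
{"op": "move_arm", "data": {"rows": "0 0 0.2 0 0 0 0.6;0 0 0 0 0 0 0.6"}}

```text
time_s: 5.1
eef_pos: [0.5158, -0.0761, 0.1093]
eef_rot: [0.0, 1.0, 0.0, -0.0]
wrist_force: [-3.2, 0.6, 10.1]
opening: 0.598
```

Emit:
{"op": "move_arm", "data": {"rows": "0 0 0.15 0 0 0 0.6;0 0 0 0 0 0 0.6"}}

```text
time_s: 5.3
eef_pos: [0.516, -0.0762, 0.1092]
eef_rot: [0.0, 1.0, 0.001, -0.0]
wrist_force: [-7.9, 2.9, 23.9]
opening: 0.6
```

Emit:
{"op": "move_arm", "data": {"rows": "0 0 -0.95 0 0 0 0.6;0 0 0 0 0 0 0.35;0 0 0 0 0 0 0.35;0 0 0 0 0 0 0.35;0 0 0 0 0 0 0.35;0 0 0 0 0 0 0.35"}}

```text
time_s: 5.9
eef_pos: [0.5166, -0.0764, 0.118]
eef_rot: [0.0, 1.0, 0.0, 0.001]
wrist_force: [-4.6, 1.6, 16.4]
opening: 0.402
```

```bash
python3 snap.py 3 232,185,302,255 240,180,300,260; python3 -c "
from h import *;print(ctrl.get_obs()['opening'])"
```

```text
top 5.714285714285714
side 6.0
[ 0.51657971 -0.07638566  0.11801404] [-3.6699291   1.07153401 15.68257633]
0.4025016418552817
```

View pics/snap3.png

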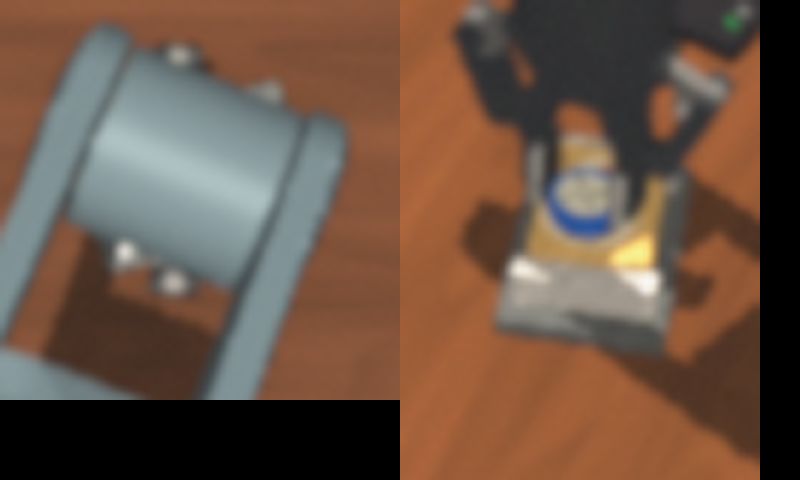

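Emit:
{"op": "move_arm", "data": {"rows": "0 0 -0.2 0 0 0 0.35;0 0 0 0 0 0 0.35;0 0 -0.3 0 0 0 0.35;0 0 0 0 0 0 0.35;0 0 0 0 0 0 0.35"}}

```text
time_s: 6.5
eef_pos: [0.5155, -0.076, 0.1211]
eef_rot: [-0.0, 1.0, 0.0, -0.0]
wrist_force: [-0.0, -0.1, -0.5]
opening: 0.407
```

```bash
python3 snap.py 4 232,185,302,255 240,180,300,260; python3 -c "
from h import *;print(ctrl.get_obs()['opening'])"
```

```text
top 5.714285714285714
side 6.0
[ 0.51545428 -0.07602863  0.12114479] [ 0.78154026 -0.10541731 -0.73009281]
0.40736231451410587
```

View pics/snap4.png

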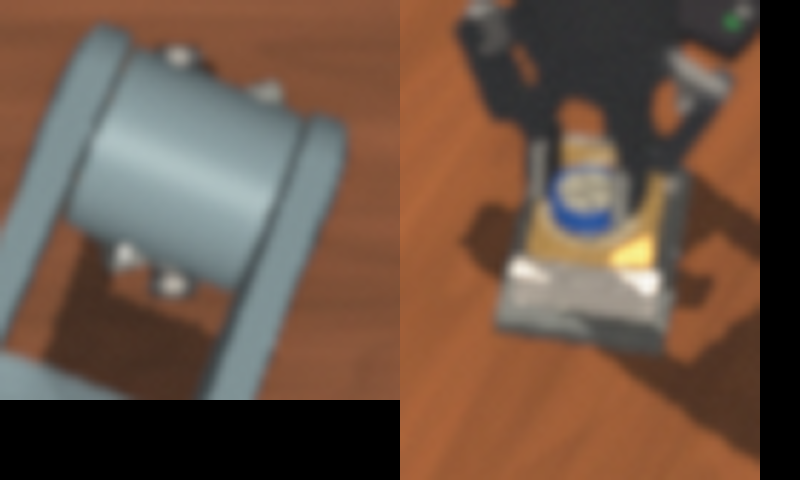

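Emit:
{"op": "move_arm", "data": {"rows": "0 0 -1 0 0 0 0.35;0 0 -2 0 0 0 0.35;0 0 -3 0 0 0 0.35;0 0 -3 0 0 0 0.35;0 0 0 0 0 0 0.35"}}

```text
time_s: 7.1
eef_pos: [0.5182, -0.077, 0.2166]
eef_rot: [0.002, 1.0, 0.0, 0.004]
wrist_force: [1.1, -0.2, -1.0]
opening: 0.403
```

```bash
python3 snap.py 5 232,185,302,255 240,140,310,230; python3 -c "
from h import *;print(ctrl.get_obs()['opening'])"
```

```text
top 5.714285714285714
side 5.333333333333333
[ 0.51605396 -0.07618191  0.21260678] [-0.14391609 -0.80362545 -1.6030772 ]
0.4029672808253723
```

View pics/snap5.png

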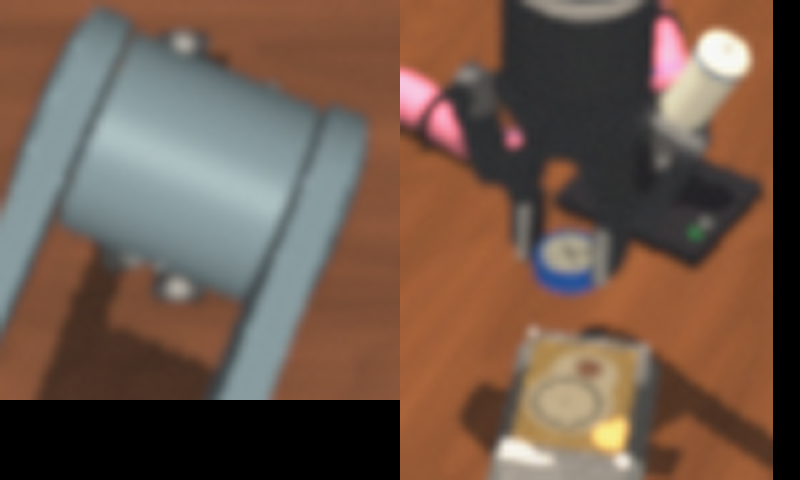

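Emit:
{"op": "move_arm", "data": {"rows": "-0.58 -4.44 0 0 0 0 0.35;-0.58 -4.44 0 0 0 0 0.35;-0.58 -4.44 0 0 0 0 0.35;-0.58 -4.44 0 0 0 0 0.35;-0.58 -4.44 0 0 0 0 0.35;-0.58 -4.44 0 0 0 0 0.35;-0.58 -4.44 0 0 0 0 0.35;-0.58 -4.44 0 0 0 0 0.35;-0.58 -4.44 0 0 0 0 0.35;-0.58 -4.44 0 0 0 0 0.35;0 0 1 0 0 0 0.35;0 0 2 0 0 0 0.35;0 0 3 0 0 0 0.35;0 0 1.5 0 0 0 0.35;0 0 0 0 0 0 0.35;0 0 0 0 0 0 0.35"}}

```text
time_s: 8.8
eef_pos: [0.4574, 0.3675, 0.1362]
eef_rot: [0.0, 1.0, 0.0, -0.0]
wrist_force: [0.2, 0.9, -0.6]
opening: 0.404
```

```bash
python3 snap.py 6 242,195,292,245 170,290,270,384; python3 -c "
from h import *;o=ctrl.get_obs();print(o['opening'],o['eef_pos'],o['eef_rot'])"
```

```text
top 8.0
side 4.0
[0.45826309 0.36807673 0.13774254] [ 0.61661766  0.17407502 -0.0831543 ]
0.4035907661551924 [0.45826309 0.36807673 0.13774254] [-4.82504812e-04  9.99999402e-01  1.40829782e-04  9.71599010e-04]
```

View pics/snap6.png

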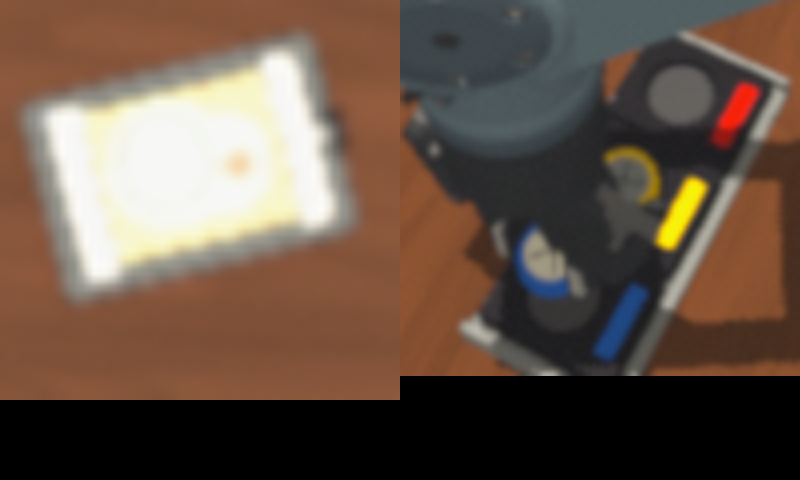

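Run:
```python
from m3 import *
S=pickle.load(open('side6.pkl','rb'))
ims=[]
for k,(dx,dy,zt) in enumerate([(.458,.3665,.071),(.458,.3665,.067)]):
    P=[(circ(dx,dy,zt,.019),(0,0,255)),(circ(dx,dy,zt-.012,.019),(0,255,0)),(circ(.4563,.3665,.017,.021),(0,255,255))]
    draw(S,'pics/x.png',(190,330,230,384),10,P); ims.append(cv2.imread('pics/x.png'))
cv2.imwrite('pics/d6.png',np.hstack(ims))
```

```text
(no output)
```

View pics/d6.png

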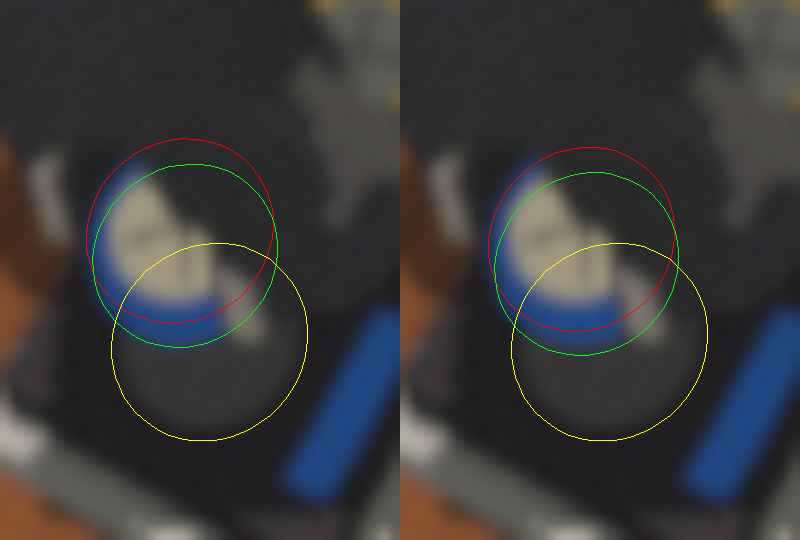

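```bash
cat > fit6.py <<'E'
from m3 import *
from scipy.optimize import least_squares
S=pickle.load(open('side6.pkl','rb'))
u=cv2.resize(S['color'],None,fx=8,fy=8,interpolation=cv2.INTER_CUBIC).astype(float)
b=u[...,0]-u[...,2]
x0,y0,x1,y1=196,340,220,368
r=b[y0*8:y1*8,x0*8:x1*8]
m=(r>45).astype(np.uint8)
k,l,st,ce=cv2.connectedComponentsWithStats(m); i=np.argmax(st[1:,4])+1
cs=cv2.findContours((l==i).astype(np.uint8),cv2.RETR_EXTERNAL,cv2.CHAIN_APPROX_NONE)[0]
p=max(cs,key=len)[:,0].astype(float); p=(p+.5)/8-.5+[x0,y0]
for zt in (.070,.071,.072):
    f=lambda q:np.vstack([circ(q[0],q[1],zt,.019),circ(q[0],q[1],zt-.012,.019)])
    def outline(q):
        h=cv2.convexHull(proj(S,f(q)).astype(np.float32)); return h
    # lower-left contour points: at hull
    c0=proj(S,[[.4575,.3665,zt-.006]])[0]
    d=p-c0; ang=np.degrees(np.arctan2(d[:,1],d[:,0]))
    hull=cv2.convexHull(p.astype(np.float32))[:,0]
    dh=hull-c0; sel=hull[(np.degrees(np.arctan2(dh[:,1],dh[:,0]))>60)|(np.degrees(np.arctan2(dh[:,1],dh[:,0]))<-140)]
    res=least_squares(lambda q:[cv2.pointPolygonTest(outline(q),(float(a),float(b)),True) for a,b in sel],[.4575,.3665],diff_step=1e-3)
    print(zt,len(sel),np.round(res.x*1000,1),np.sqrt(np.mean(res.fun**2)))
E
python3 fit6.py
```

```text
0.07 26 [459.5 365.6] 0.7131205598660795
0.071 26 [459.2 365.9] 0.7153746808181723
0.072 26 [458.9 366.2] 0.7176485378685239
```

Emit:
{"op": "move_arm", "data": {"rows": "0 0 1.5 0 0 0 0.35;0 0 1.5 0 0 0 0.35;0 0 0 0 0 0 0.35;0 0 0 0 0 0 0.35"}}

```text
time_s: 9.3
eef_pos: [0.4567, 0.3676, 0.1054]
eef_rot: [0.0, 1.0, 0.0, -0.001]
wrist_force: [-0.4, -1.2, -0.1]
opening: 0.402
```

Emit:
{"op": "move_arm", "data": {"rows": "0 0 0.3 0 0 0 0.35;0 0 0.2 0 0 0 0.35;0 0 0 0 0 0 0.35"}}

```text
time_s: 9.6
eef_pos: [0.4573, 0.3679, 0.1013]
eef_rot: [0.0, 1.0, 0.0, -0.0]
wrist_force: [-0.2, 0.3, -0.9]
opening: 0.402
```

Emit:
{"op": "move_arm", "data": {"rows": "0 0 0.2 0 0 0 0.35;0 0 0 0 0 0 0.35"}}

```text
time_s: 9.8
eef_pos: [0.4573, 0.3679, 0.0993]
eef_rot: [0.0, 1.0, 0.0, -0.0]
wrist_force: [-0.2, 0.1, -0.4]
opening: 0.405
```

Emit:
{"op": "move_arm", "data": {"rows": "0 0 0.2 0 0 0 0.35;0 0 0 0 0 0 0.35"}}

```text
time_s: 10.0
eef_pos: [0.4572, 0.3678, 0.0972]
eef_rot: [0.0, 1.0, 0.0, -0.0]
wrist_force: [-0.7, 0.8, -1.5]
opening: 0.408
```

Emit:
{"op": "move_arm", "data": {"rows": "0 0 0.15 0 0 0 0.35;0 0 0 0 0 0 0.35"}}

```text
time_s: 10.2
eef_pos: [0.4574, 0.3679, 0.096]
eef_rot: [-0.0, 1.0, 0.0, 0.0]
wrist_force: [0.4, 0.3, 0.1]
opening: 0.405
```

```bash
python3 snap.py 7 242,195,292,245 190,330,240,384
```

```text
top 8.0
side 8.0
[0.45744363 0.36795082 0.09598694] [ 0.96496221  0.64739053 -0.13374502]
```

View pics/snap7.png

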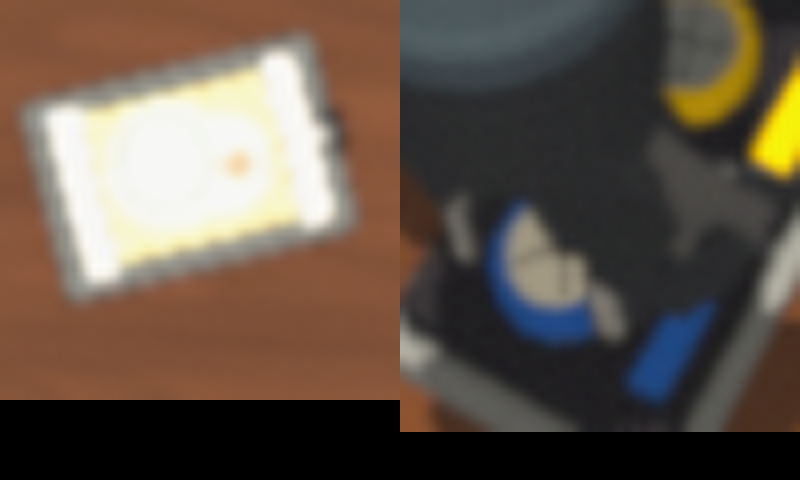

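Emit:
{"op": "move_arm", "data": {"rows": "0 0 0.1 0 0 0 0.35;0 0 0 0 0 0 0.35"}}

```text
time_s: 10.5
eef_pos: [0.4575, 0.368, 0.0959]
eef_rot: [0.0, 1.0, 0.0, 0.0]
wrist_force: [-2.4, -1.5, 8.5]
opening: 0.406
```

Emit:
{"op": "move_arm", "data": {"rows": "0 0 0 0 0 0 0.48;0 0 0 0 0 0 0.52;0 0 0 0 0 0 0.55;0 0 -1 0 0 0 0.55;0 0 -3 0 0 0 0.55;0 0 -3 0 0 0 0.55;0 0 0 0 0 0 0.55"}}

```text
time_s: 11.2
eef_pos: [0.4599, 0.3694, 0.1702]
eef_rot: [-0.002, 1.0, 0.0, 0.004]
wrist_force: [1.0, -0.8, 0.1]
opening: 0.549
```

```bash
python3 snap.py 8 242,195,292,245 180,330,240,384
```

```text
top 8.0
side 6.666666666666667
[0.45782138 0.36819164 0.16618292] [-0.03937506  0.61455305 -0.76111222]
```

View pics/snap8.png

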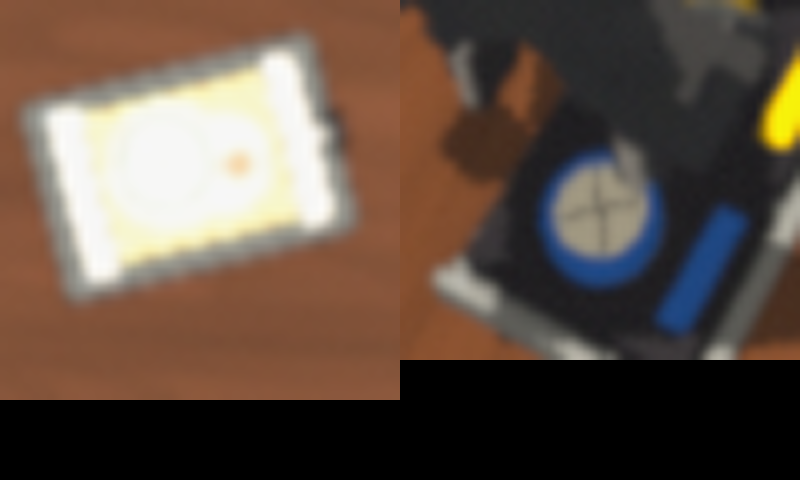

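Run:
```python
from m3 import *
S=pickle.load(open('side8.pkl','rb')); S0=pickle.load(open('side0.pkl','rb'))
ims=[]
x,y=.4563,.3665
for zt in (.029,.033):
    P=[(circ(x,y,zt,.019),(0,0,255)),(circ(x,y,.024,.019),(0,255,0))]
    draw(S,'pics/x.png',(190,330,230,384),6,P); ims.append(cv2.imread('pics/x.png'))
P=[(circ(.4552,.3007,.029,.019),(0,0,255)),(circ(.4552,.3007,.024,.019),(0,255,0))]
draw(S0,'pics/x.png',(205,310,245,364),6,P); ims.append(cv2.imread('pics/x.png'))
cv2.imwrite('pics/d8.png',np.hstack(ims))
```

```text
(no output)
```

View pics/d8.png

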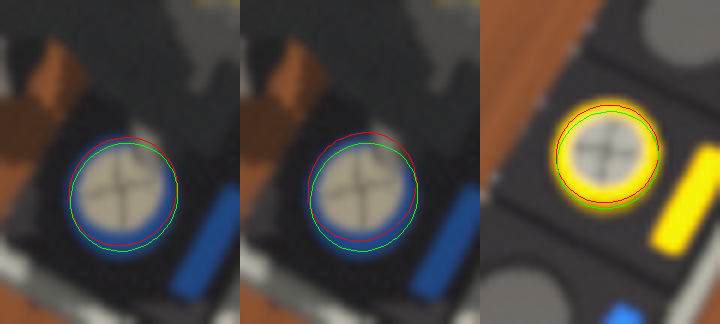

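Emit:
{"op": "move_arm", "data": {"rows": "0 0 2 0 0 0 0;0 0 2 0 0 0 0;0 0 1 0 0 0 0;0 0 0 0 0 0 0;0 0 0.5 0 0 0 0;0 0 0 0 0 0 0"}}

```text
time_s: 11.9
eef_pos: [0.4574, 0.3679, 0.1099]
eef_rot: [0.0, 1.0, 0.0, 0.0]
wrist_force: [0.1, -0.0, 0.3]
opening: 0.0
```

Emit:
{"op": "move_arm", "data": {"rows": "0 0 0.4 0 0 0 0;0 0 0.4 0 0 0 0;0 0 0 0 0 0 0"}}

```text
time_s: 12.2
eef_pos: [0.4575, 0.368, 0.1019]
eef_rot: [-0.0, 1.0, 0.0, 0.0]
wrist_force: [-0.0, -0.2, -0.2]
opening: -0.003
```

Emit:
{"op": "move_arm", "data": {"rows": "0 0 0.2 0 0 0 0;0 0 0 0 0 0 0"}}

```text
time_s: 12.4
eef_pos: [0.4576, 0.3681, 0.1016]
eef_rot: [0.0, 1.0, 0.0, 0.0]
wrist_force: [-4.4, -3.5, 13.2]
opening: 0.002
```

Emit:
{"op": "move_arm", "data": {"rows": "0 0 -2 0 0 0 0;0 0 -4.5 0 0 0 0;0 0 -5 0 0 0 0.75;0 0 -4.5 0 0 0 0.75;0.07 4.75 0 0 0 0 0.75;0.07 4.75 0 0 0 0 0.75;0.07 4.75 0 0 0 0 0.75;0.07 4.75 0 0 0 0 0.75;0.07 4.75 0 0 0 0 0.75;0.07 4.75 0 0 0 0 0.75;0.07 4.75 0 0 0 0 0.75;0.07 4.75 0 0 0 0 0.75;0.07 4.75 0 0 0 0 0.75;0.07 4.75 0 0 0 0 0.75;0.07 4.75 0 0 0 0 0.75;0.07 4.75 0 0 0 0 0.75;0.07 4.75 0 0 0 0 0.75;0.07 4.75 0 0 0 0 0.75;0 0 0 0 0 0 0.75;0 0 0 0 0 0 0.75"}}

```text
time_s: 14.4
eef_pos: [0.4671, -0.2979, 0.2595]
eef_rot: [-0.0, 1.0, -0.001, -0.0]
wrist_force: [0.8, 0.3, -0.6]
opening: 0.751
```

Emit:
{"op": "move_arm", "data": {"rows": "0 0 1 0 0 7.6 0.75;0 0 1 0 8.33 0 0.75;0 0 0 0 8.33 0 0.75;0 0 0 0 8.34 0 0.75;0 0 0 0 0 0 0.75;0 0 0 0 0 0 0.75"}}

```text
time_s: 15.0
eef_pos: [0.4673, -0.2961, 0.2401]
eef_rot: [0.014, 0.975, -0.064, 0.214]
wrist_force: [-0.2, -0.1, 0.0]
opening: 0.746
```

```bash
python3 snap.py 9 242,165,352,255 240,120,340,220;  python3 - <<'E'
from h import *
from scipy.spatial.transform import Rotation as R
o=ctrl.get_obs();q=o['eef_rot'];M=R.from_quat(q,scalar_first=True).as_matrix();print(o['eef_pos'],M,o['wrist_force'])
y=np.radians(-7.6);t=np.radians(25);z=np.array([-np.sin(t)*np.cos(y),-np.sin(t)*np.sin(y),np.cos(t)])
print('want z',-z)
tail=np.array([.513,-.3033,.1376]); g=tail+.0179*z
print('delta tool cm to grasp',M.T@(g-o['eef_pos'])*100)
E
```

```text
top 3.6363636363636362
side 4.0
[ 0.46834578 -0.29706305  0.24084107] [ 0.28265328 -0.12699116  0.59915761]
[ 0.46834578 -0.29706305  0.24084107] [[ 0.89925242 -0.13030639  0.41757075]
 [-0.11773325 -0.9914732  -0.05585492]
 [ 0.42128846  0.00106571 -0.90692607]] [ 0.28265328 -0.12699116  0.59915761]
want z [ 0.41890579 -0.05589397 -0.90630779]
delta tool cm to grasp [-0.26307904  0.0257426   9.47267001]
```

View pics/snap9.png

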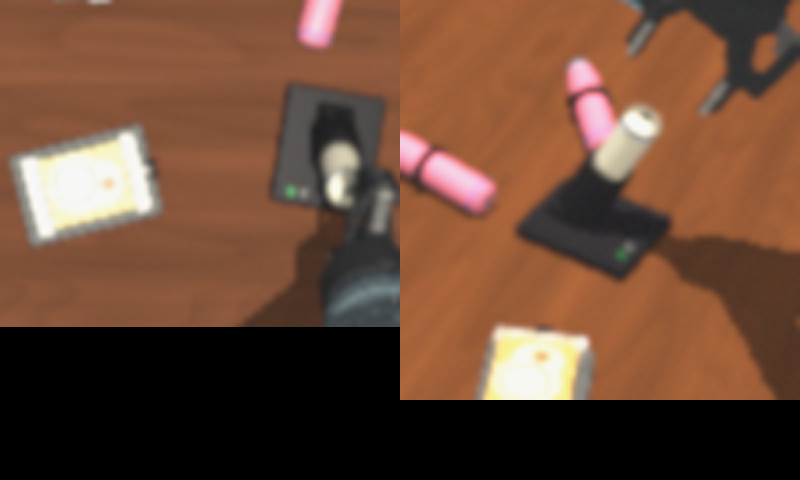

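Emit:
{"op": "move_arm", "data": {"rows": "-0.25 0 2 0 0 0 0.75;0 0 2.5 0 0 0 0.75;0 0 0 0 0 0 0.75;0 0 0 0 0 0 0.75"}}

```text
time_s: 15.5
eef_pos: [0.4848, -0.299, 0.198]
eef_rot: [0.014, 0.974, -0.064, 0.215]
wrist_force: [-0.5, -0.1, -0.5]
opening: 0.752
```

```bash
python3 snap.py 10 302,165,352,225 270,125,330,195
```

```text
top 8.0
side 6.666666666666667
[ 0.4847684  -0.29961663  0.19918782] [ 0.22711036 -0.7285402   0.52730293]
```

View pics/snap10.png

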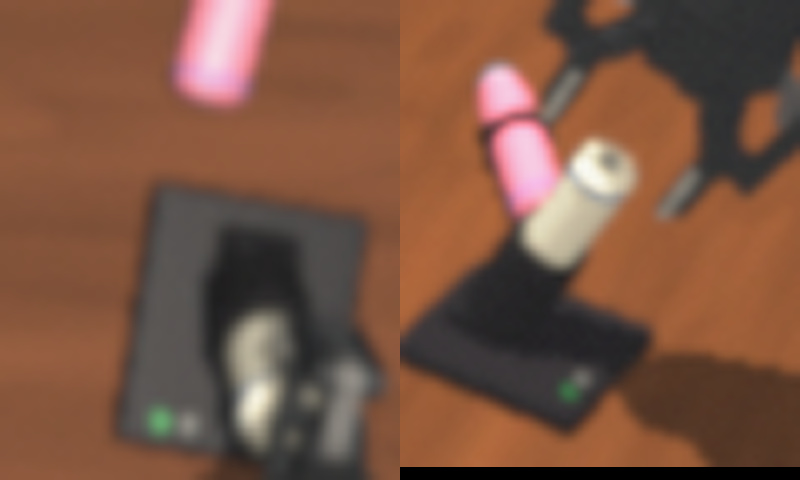

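Run:
```python
from m3 import *
from scipy.spatial.transform import Rotation as R
S=pickle.load(open('side10.pkl','rb'));T=pickle.load(open('top10.pkl','rb'))
o=ctrl.get_obs();M=R.from_quat(o['eef_rot'],scalar_first=True).as_matrix();p=o['eef_pos']
P,oo,z=scope([.513,-.3033,.1376],-7.6)
print('tail in tool',M.T@(np.array([.513,-.3033,.1376])-p)*1000)
w=.032
for s in (1,-1):
    q=np.array([[s*w,-.011,.068],[s*w,.011,.068],[s*w,.011,.045],[s*w,-.011,.045],[s*w,-.011,.068]])
    P.append((q@M.T+p,(255,0,0)))
draw(S,'pics/b.png',(270,125,330,195),6.667,P);draw(T,'pics/a.png',(302,165,352,225),8,P)
a=cv2.imread('pics/a.png');b=cv2.imread('pics/b.png')
im=np.zeros((480,800,3),np.uint8); im[:a.shape[0],:400]=a[:480,:400]; im[:b.shape[0],400:400+b.shape[1]]=b[:480,:400];cv2.imwrite('pics/c10.png',im)
```

```text
tail in tool [-0.2627415  -0.10407938 67.84961436]
```

View pics/c10.png

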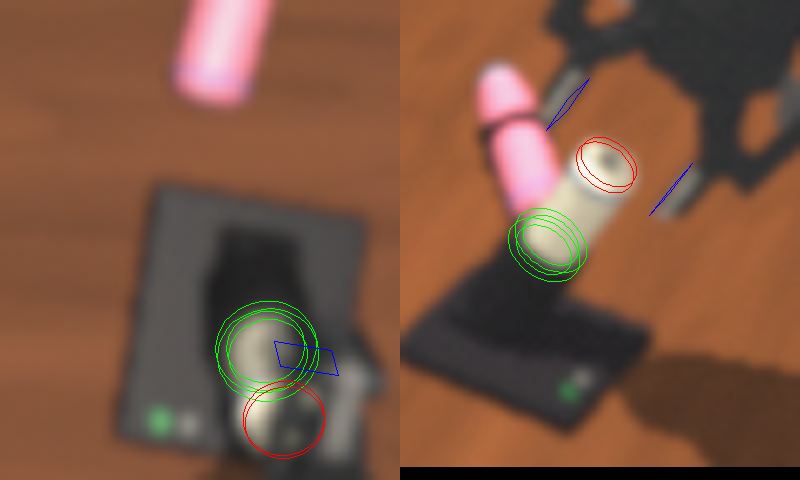

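Emit:
{"op": "move_arm", "data": {"rows": "0 -0.1 2.5 0 0 0 0.75;0 0 2 0 0 0 0.75;0 0 0.5 0 0 0 0.75;0 0 0 0 0 0 0.75;0 0 0 0 0 0 0.75"}}

```text
time_s: 16.1
eef_pos: [0.5055, -0.3015, 0.154]
eef_rot: [0.015, 0.974, -0.064, 0.216]
wrist_force: [0.4, -0.7, -0.1]
opening: 0.747
```

```bash
python3 snap.py 11 302,165,352,225 270,125,330,195
```

```text
top 8.0
side 6.666666666666667
[ 0.50546431 -0.30163675  0.15409207] [-0.19971144 -0.74560004 -0.05237515]
```

View pics/snap11.png

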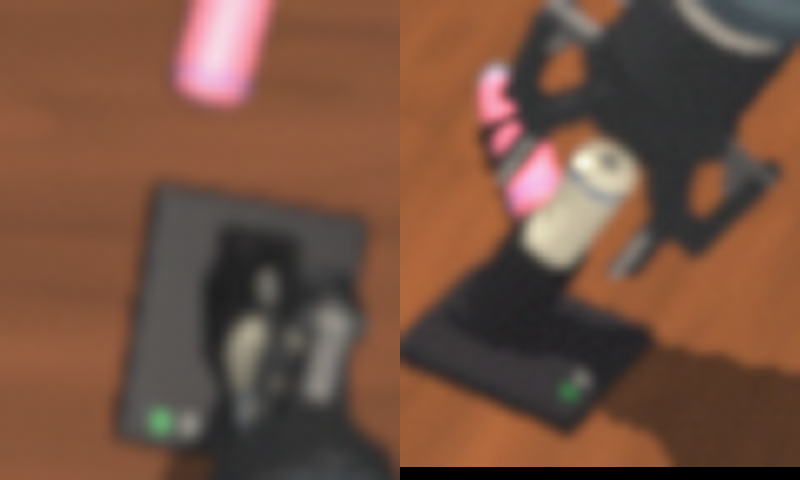

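Run:
```python
from m3 import *
from scipy.spatial.transform import Rotation as R
S=pickle.load(open('side11.pkl','rb'));T=pickle.load(open('top11.pkl','rb'))
o=ctrl.get_obs();M=R.from_quat(o['eef_rot'],scalar_first=True).as_matrix();p=o['eef_pos']
P,oo,z=scope([.513,-.3023,.1376],-7.6)
print('tail in tool',M.T@(np.array([.513,-.3033,.1376])-p)*1000)
for w in (.032,.038):
  for s in (1,-1):
    q=np.array([[s*w,-.011,.068],[s*w,.011,.068],[s*w,.011,.045],[s*w,-.011,.045],[s*w,-.011,.068]])
    P.append((q@M.T+p,(255,0,0)))
a=np.linspace(0,6.28,30)
q=np.array([[-.038,-.0425,0],[.038,-.0425,0],[.038,.0425,0],[-.038,.0425,0],[-.038,-.0425,0]]);P.append((q@M.T+p,(255,255,0)))
draw(S,'pics/b.png',(270,125,330,195),6.667,P);draw(T,'pics/a.png',(302,165,362,235),6.667,P)
a=cv2.imread('pics/a.png');b=cv2.imread('pics/b.png')
cv2.imwrite('pics/c11.png',np.hstack([a,b]))
```

```text
tail in tool [-0.02833369  0.63339604 18.19723942]
```

View pics/c11.png

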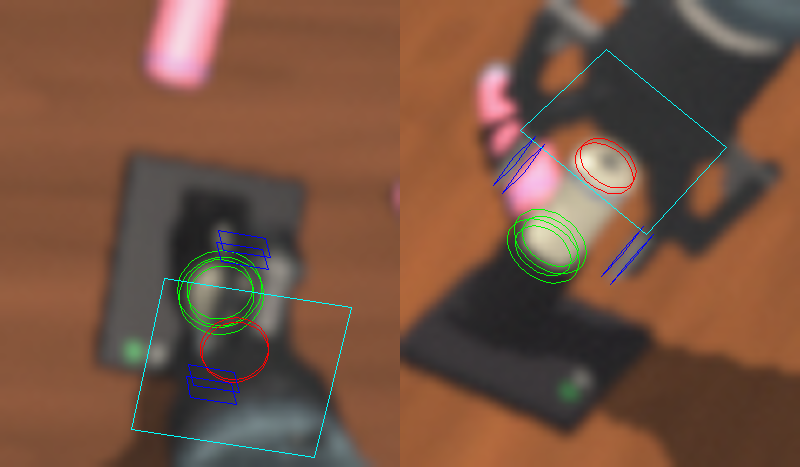

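Emit:
{"op": "move_arm", "data": {"rows": "0 0 0 0 0 0 0.5;0 0 0 0 0 0 0.25;0 0 0 0 0 0 0.25;0 0 0 0 0 0 0.25;0 0 0 0 0 0 0.25;0 0 0 0 0 0 0.25"}}

```text
time_s: 16.8
eef_pos: [0.5053, -0.3013, 0.1535]
eef_rot: [0.015, 0.974, -0.064, 0.216]
wrist_force: [-4.9, 1.6, 6.5]
opening: 0.348
```

```bash
python3 snap.py 12 302,165,352,225 270,125,330,195
```

```text
top 8.0
side 6.666666666666667
[ 0.50526729 -0.30131239  0.15351009] [-4.80913441  1.4613652   6.03201492]
```

View pics/snap12.png

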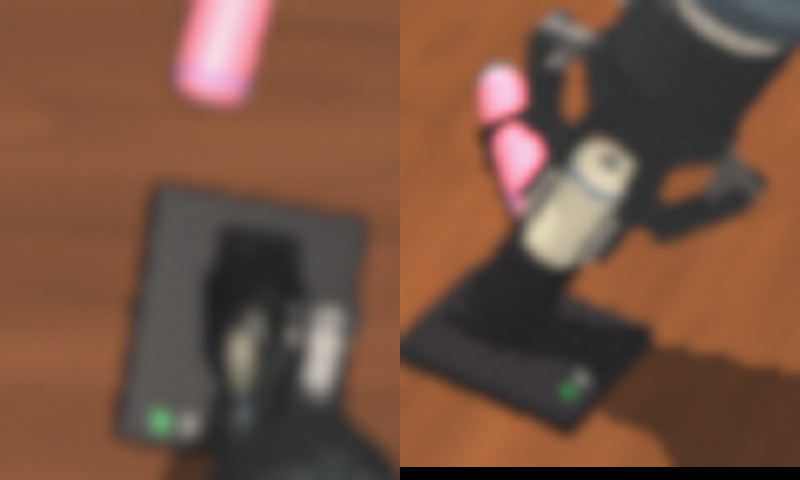

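Emit:
{"op": "move_arm", "data": {"rows": "0 0 -0.5 0 0 0 0.25;0 0 -1 0 0 0 0.25;0 0 -1.5 0 0 0 0.25;0 0 -2 0 0 0 0.25;0 0 -2 0 0 0 0.25;0 0 -2 0 0 0 0.25;0 0 0 0 0 0 0.25;0 0 0 0 0 0 0.25"}}

```text
time_s: 17.7
eef_pos: [0.4675, -0.2962, 0.2347]
eef_rot: [0.015, 0.974, -0.064, 0.216]
wrist_force: [0.1, 0.1, -1.1]
opening: 0.345
```

```bash
python3 snap.py 13 302,165,352,225 250,115,330,205;python3 -c "
from h import *;print(ctrl.get_obs()['opening'])"
```

```text
top 8.0
side 5.0
[ 0.46730249 -0.29566955  0.23333351] [ 0.1046766  -0.31349955 -1.51252072]
0.3418021987361865
```

View pics/snap13.png

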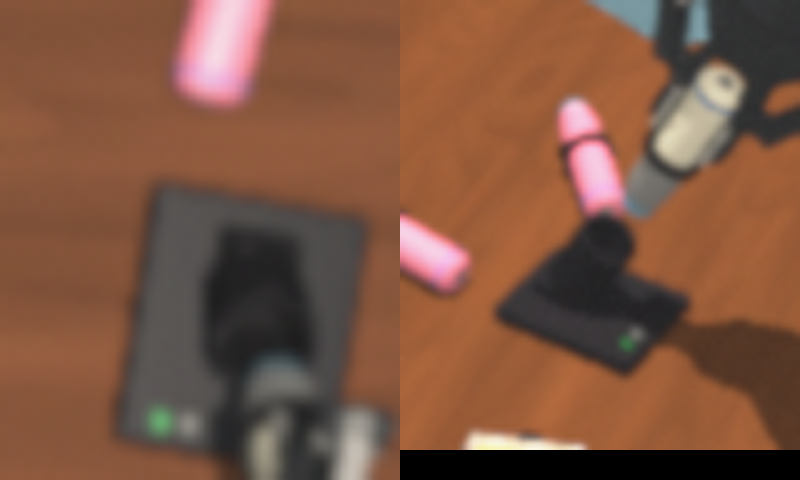

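Run:
```python
from m3 import *
S=pickle.load(open('side5.pkl','rb'));T=pickle.load(open('top6.pkl','rb'))
print('side mark',onz(S,240+167/5.333-.5,140+403/5.333-.5,.04)*1000)
# specimen face corners (amber region bounds) on top6
c=[onz(T,242+u/8-.5,195+v/8-.5,.04)[:2]*1000 for u,v in [(83,113),(270,70),(305,225),(120,268)]]
c=np.array(c);print(np.round(c,1),'mid',c.mean(0),[np.linalg.norm(c[i]-c[(i+1)%4]) for i in range(4)])
yaw=np.arctan2(*(c[0]-c[3])[::-1]);yaw2=np.arctan2(*(c[0]-c[1])[::-1])-np.pi/2;print(np.degrees([yaw,yaw2]))
y=(yaw+yaw2)/2;m=c.mean(0)+np.array([[np.cos(y),-np.sin(y)],[np.sin(y),np.cos(y)]])@[4,10];print('mark',m)
mk=(m[0]/1000,m[1]/1000)
def bb(a):
    im=a.astype(float); return np.clip((im-150)*2.4,0,255).astype(np.uint8)
c2=dict(T);c2['color']=bb(T['color'])
P=[(circ(.5155,-.0765,.04,.018),(0,0,255))]
draw(c2,'pics/a.png',(242,195,292,245),8,P)
P=[(circ(.5140,-.0765,.04,.018),(0,0,255))]
draw(S,'pics/b.png',(255,195,295,235),10,P)
cv2.imwrite('pics/mk.png',np.hstack([cv2.imread('pics/a.png'),cv2.imread('pics/b.png')]))
```

```text
side mark [514.06951886 -76.79136417  40.        ]
[[ 535.4  -42.9]
 [ 554.6 -118.6]
 [ 492.  -134.1]
 [ 473.   -59.4]] mid [513.74851455 -88.74753267] [np.float64(78.04925739805203), np.float64(64.51374148514678), np.float64(77.08652498700653), np.float64(64.58914141204947)]
[14.75906948 14.22014496]
mark [515.11924282 -78.06478471]
```

View pics/mk.png

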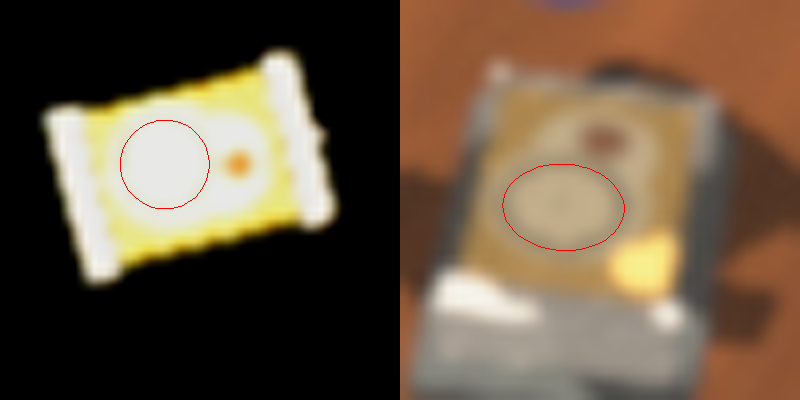

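Emit:
{"op": "move_arm", "data": {"rows": "0.63 0 -1.36 0 0 0 0.25;0.63 0 -1.36 0 0 0 0.25;0 0 0 0 -5 0 0.25;0 0 0 0 -5 0 0.25;0 0 0 0 -5 0 0.25;0 0 0 0 -5 0 0.25;0 0 0 0 -5 0 0.25;0 0 0 0 0 0 0.25;0 0 0 0 0 0 0.25"}}

```text
time_s: 18.7
eef_pos: [0.4677, -0.2955, 0.2628]
eef_rot: [-0.001, 0.998, -0.065, 0.0]
wrist_force: [1.1, -0.1, -2.3]
opening: 0.349
```

Run:
```python
from h import *
from scipy.spatial.transform import Rotation as R
o=ctrl.get_obs();M=R.from_quat(o['eef_rot'],scalar_first=True).as_matrix();p=o['eef_pos']
print(p,M,o['wrist_force'],o['opening'])
print('delta tool cm',M.T@(np.array([.515,-.0773,.215])-p)*100)
```

```text
[ 0.46773872 -0.29553343  0.26282814] [[ 9.91440744e-01 -1.30556187e-01  5.77083102e-04]
 [-1.30556974e-01 -9.91439440e-01  1.64730686e-03]
 [ 3.57076844e-04 -1.70854937e-03 -9.99998477e-01]] [ 1.072998   -0.07225222 -2.30102472] 0.348583792085428
delta tool cm [  1.8347781  -22.2453766    4.82148361]
```

Move above the mark, staying high, then lower a bit and look.

Emit:
{"op": "move_arm", "data": {"rows": "0.15 -1.85 0 0 0 0 0.25;0.3 -3.7 0 0 0 0 0.25;0.37 -4.45 0 0 0 0 0.25;0.37 -4.45 0 0 0 0 0.25;0.3 -3.7 0 0 0 0 0.25;0.2 -2.25 0 0 0 0 0.25;0.14 -1.85 1.5 0 0 0 0.25;0 0 2.5 0 0 0 0.25;0 0 1.5 0 0 0 0.25;0 0 0 0 0 0 0.25;0 0 0 0 0 0 0.25"}}

```text
time_s: 19.8
eef_pos: [0.5145, -0.0774, 0.2095]
eef_rot: [-0.0, 0.998, -0.066, 0.0]
wrist_force: [0.2, -0.4, -1.6]
opening: 0.344
```

```bash
python3 snap.py 14 232,165,302,250 235,150,315,250
cat > ov.py <<'E'
from m3 import *
import sys
from scipy.spatial.transform import Rotation as R
suf=sys.argv[1]; yo=float(sys.argv[2]); zt=float(sys.argv[3])
S=pickle.load(open(f'side{suf}.pkl','rb'))
o=ctrl.get_obs();M=R.from_quat(o['eef_rot'],scalar_first=True).as_matrix();p=o['eef_pos']
print(p,o['wrist_force'],o['opening'],o['time_s'],'tilt',np.degrees(np.arccos(-M[2,2])))
a=np.linspace(0,2*np.pi,40);P=[(circ(.514,-.0768,.04,.018),(255,0,0))]
for s,r in ((0,12),(8,12),(8,15.5),(50,15.5),(50,20),(58,20),(58,15.5),(118,15.5)):
    q=np.stack([r*np.cos(a),r*np.sin(a)+yo,0*a+zt-s],1)/1000
    P.append((q@M.T+p,(0,0,255) if s<50 else (0,255,0)))
l,t=250,160
draw(S,'pics/b.png',(l,t,300,232),8,P)
draw(S,'pics/a.png',(l,t,300,232),8,[])
cv2.imwrite(f'pics/ov{suf}.png',np.hstack([cv2.imread('pics/a.png'),cv2.imread('pics/b.png')]))
E
python3 ov.py 14 0 140
```

```text
top 5.647058823529412
side 4.8
[ 0.51533849 -0.07804326  0.21049932] [-0.45060692 -0.21087416 -1.69212056]
[ 0.51533849 -0.07804326  0.21049932] [-0.45060692 -0.21087416 -1.69212056] 0.3482825429782986 19.9 tilt 0.1327077247555524
```

View pics/ov14.png

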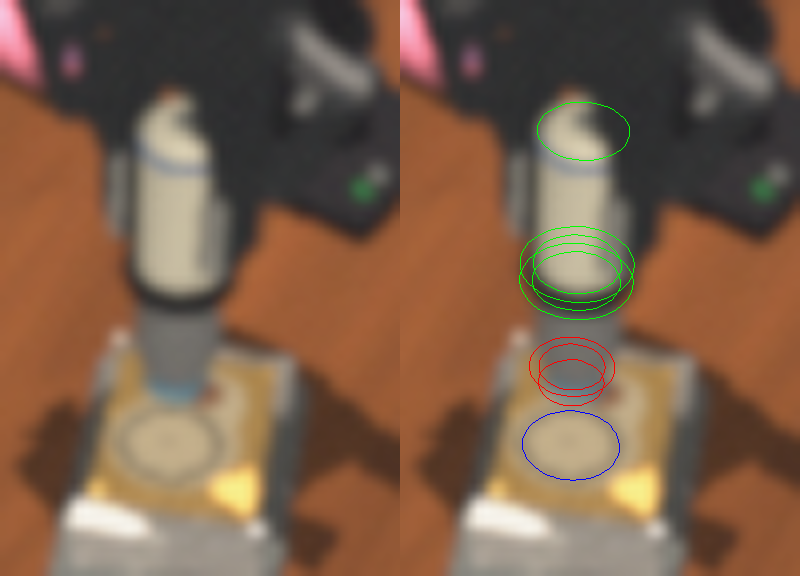

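View pics/snap14.png

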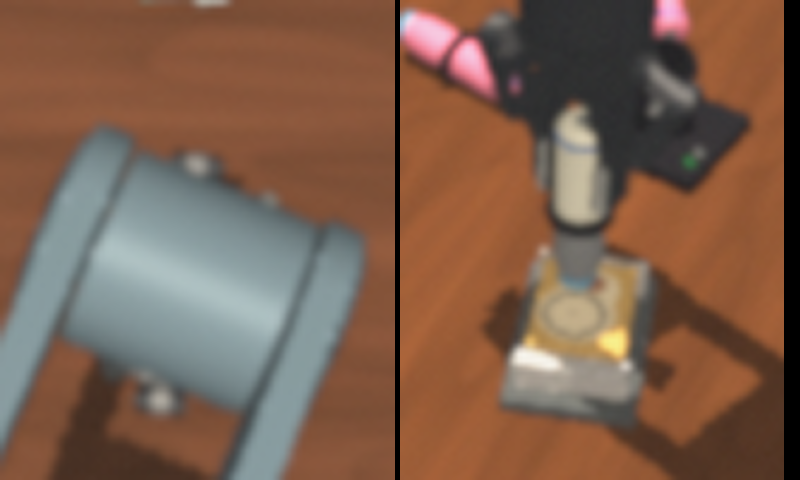

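Emit:
{"op": "move_arm", "data": {"rows": "0 0 1 0 0 0 0.25;0 0 0.8 0 0 0 0.25;0 0 0.5 0 0 0 0.25;0 0 0 0 0 0 0.25;0 0 0 0 0 0 0.25"}}

```text
time_s: 20.4
eef_pos: [0.5148, -0.0779, 0.186]
eef_rot: [-0.0, 0.998, -0.066, -0.0]
wrist_force: [0.7, -0.8, -1.9]
opening: 0.344
```

Emit:
{"op": "move_arm", "data": {"rows": "0 0 0.2 0 0 0 0.25;0 0 0 0 0 0 0.25"}}

```text
time_s: 20.6
eef_pos: [0.5149, -0.0779, 0.1843]
eef_rot: [0.0, 0.998, -0.066, 0.0]
wrist_force: [-0.7, 0.4, -0.5]
opening: 0.349
```

```bash
python3 snap.py 15 232,165,302,250 235,150,315,250; python3 ov.py 15 0 140
```

```text
top 5.647058823529412
side 4.8
[ 0.51496115 -0.07792691  0.18439816] [ 0.0293418  -0.44980077 -1.34736703]
[ 0.51496115 -0.07792691  0.18439816] [ 0.0293418  -0.44980077 -1.34736703] 0.34749332716127723 20.7 tilt 0.012824532091440194
```

View pics/ov15.png

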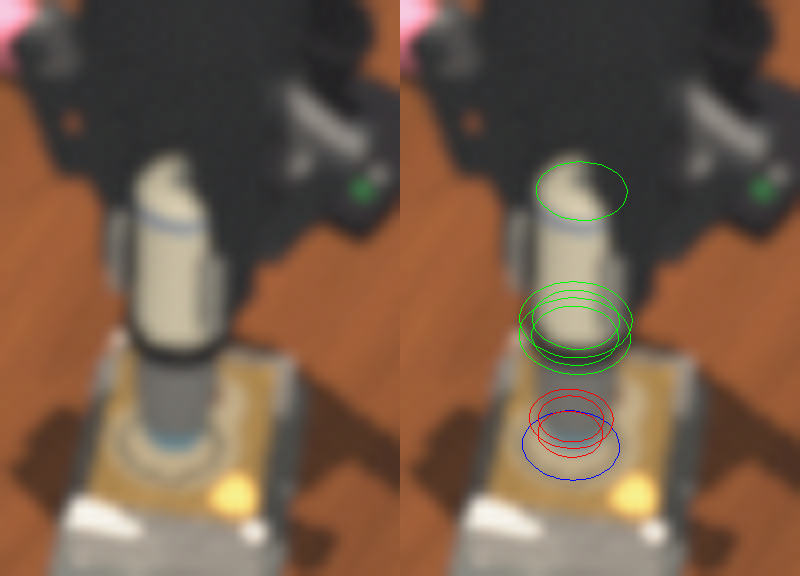

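Emit:
{"op": "move_arm", "data": {"rows": "0 0 0.2 0 0 0 0.25;0 0 0 0 0 0 0.25"}}

```text
time_s: 20.9
eef_pos: [0.5148, -0.0779, 0.1821]
eef_rot: [-0.0, 0.998, -0.066, -0.0]
wrist_force: [0.2, -0.0, -1.1]
opening: 0.353
```

Emit:
{"op": "move_arm", "data": {"rows": "0 0 0.15 0 0 0 0.25;0 0 0 0 0 0 0.25"}}

```text
time_s: 21.1
eef_pos: [0.5147, -0.0779, 0.1806]
eef_rot: [-0.0, 0.998, -0.066, -0.0]
wrist_force: [-0.3, 0.5, -1.5]
opening: 0.347
```

Emit:
{"op": "move_arm", "data": {"rows": "0 0 0.15 0 0 0 0.25;0 0 0 0 0 0 0.25"}}

```text
time_s: 21.3
eef_pos: [0.515, -0.078, 0.1792]
eef_rot: [0.0, 0.998, -0.066, 0.0]
wrist_force: [-0.2, -0.1, -0.6]
opening: 0.349
```

```bash
cat > avg.py <<'E'
from h import *
F=[];P=[]
for i in range(10):
    ctrl.camera('side'); o=ctrl.get_obs(); F.append(o['wrist_force']);P.append(o['eef_pos'])
print('F',np.mean(F,0).round(2),'sd',np.std(F,0).round(2),'P',np.mean(P,0).round(5),o['time_s'],o['opening'])
E
python3 avg.py
```

```text
F [ 0.09  0.01 -0.38] sd [0.37 0.35 0.55] P [ 0.51496 -0.07796  0.17938] 21.8 0.34705525942915516
```

Emit:
{"op": "move_arm", "data": {"rows": "0 0 0.1 0 0 0 0.25;0 0 0 0 0 0 0.25"}}

```text
time_s: 22.0
eef_pos: [0.515, -0.078, 0.1783]
eef_rot: [0.0, 0.998, -0.066, 0.0]
wrist_force: [-0.1, -0.8, 0.7]
opening: 0.349
```

```bash
python3 avg.py
```

```text
F [ 0.09 -0.26  0.32] sd [0.72 0.41 0.29] P [ 0.51495 -0.07795  0.17833] 22.5 0.34653693222930254
```

Emit:
{"op": "move_arm", "data": {"rows": "0 0 0.1 0 0 0 0.25;0 0 0 0 0 0 0.25"}}

```text
time_s: 22.7
eef_pos: [0.515, -0.0779, 0.1772]
eef_rot: [0.0, 0.998, -0.066, 0.0]
wrist_force: [0.4, -0.9, 0.9]
opening: 0.345
```

```bash
python3 avg.py; python3 snap.py 16 232,165,302,250 235,150,315,250; python3 ov.py 16 0 140
```

```text
F [ 0.44 -0.12  0.49] sd [0.48 0.3  0.43] P [ 0.51495 -0.07795  0.17733] 23.2 0.34526105956628783
top 5.647058823529412
side 4.8
[ 0.51492694 -0.07793999  0.17729461] [ 0.8837421  -0.39107973  0.7610497 ]
[ 0.51492694 -0.07793999  0.17729461] [ 0.8837421  -0.39107973  0.7610497 ] 0.3435514010810369 23.3 tilt 0.006680364651732709
```

View pics/ov16.png

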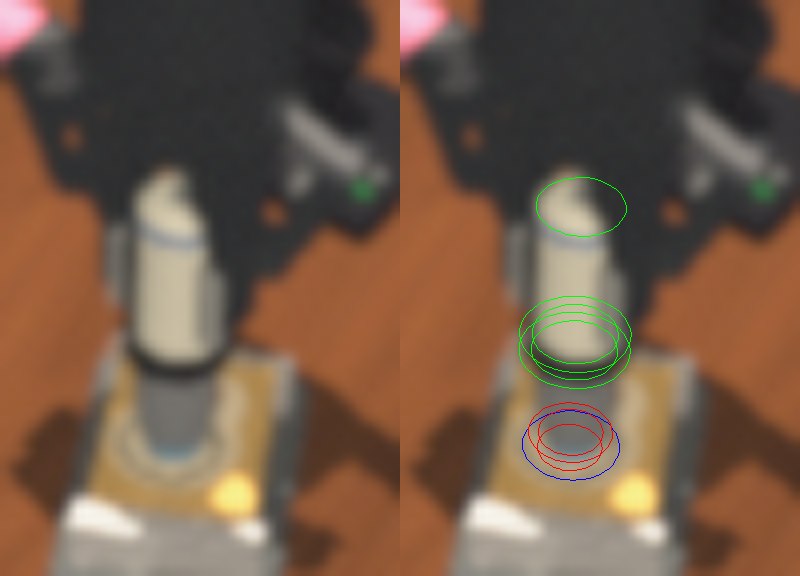

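Emit:
{"op": "move_arm", "data": {"rows": "0 0 0.15 0 0 0 0.25;0 0 0 0 0 0 0.25"}}

```text
time_s: 23.5
eef_pos: [0.5149, -0.0779, 0.1757]
eef_rot: [0.0, 0.998, -0.066, 0.0]
wrist_force: [1.9, 0.0, 1.7]
opening: 0.344
```

```bash
python3 avg.py;python3 avg.py; python3 snap.py 17 232,165,302,250 250,180,295,230; python3 ov.py 17 0 138
```

```text
F [ 0.48 -0.17  1.87] sd [0.5  0.38 0.34] P [ 0.51493 -0.07795  0.17582] 24.0 0.34645921987460804
F [ 0.35 -0.5   1.46] sd [0.41 0.28 0.6 ] P [ 0.51493 -0.07794  0.17581] 24.5 0.34668472854711396
top 5.647058823529412
side 8.88888888888889
[ 0.51494642 -0.07792848  0.17583091] [-0.05711921 -0.26563442  1.39359236]
[ 0.51494642 -0.07792848  0.17583091] [-0.05711921 -0.26563442  1.39359236] 0.3463980178781111 24.6 tilt 0.009834469700529607
```

View pics/snap17.png

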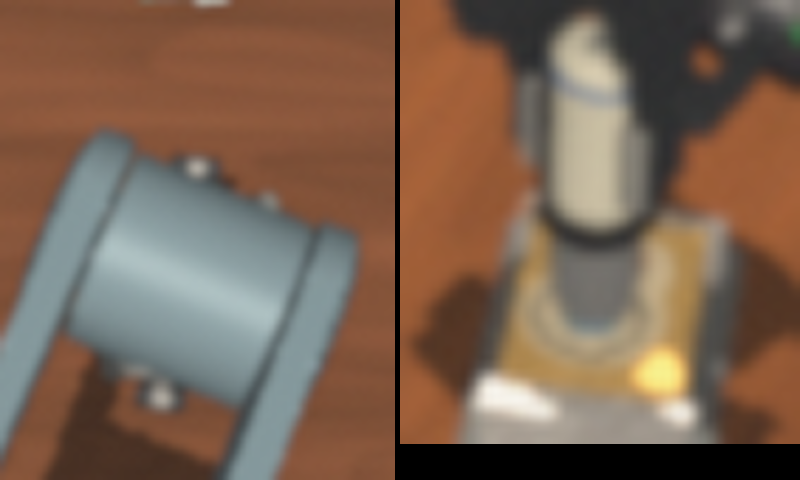

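Run:
```python
from m3 import *
S=pickle.load(open('side17.pkl','rb'))
ims=[]
for m,n in (((.514,-.0768),(.514,-.0768)),((.514,-.0768),(.515,-.0808))):
    P=[(circ(*m,.04,.018),(255,0,0)),(circ(*n,.04,.012),(0,0,255)),(circ(*n,.044,.0155),(0,255,0)),(circ(*n,.0865,.020),(0,255,0)),(circ(*n,.0945,.020),(0,255,0))]
    draw(S,'pics/x.png',(256,195,288,228),12.5,P);ims.append(cv2.imread('pics/x.png'))
draw(S,'pics/x.png',(256,195,288,228),12.5,[]);ims.insert(0,cv2.imread('pics/x.png'))
cv2.imwrite('pics/r17.png',cv2.resize(np.hstack(ims),None,fx=.66,fy=.66,interpolation=cv2.INTER_AREA))
cv2.imwrite('pics/r17b.png',cv2.resize(S['color'][205:228,256:288],None,fx=24,fy=24,interpolation=cv2.INTER_CUBIC))
```

```text
(no output)
```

View pics/r17.png

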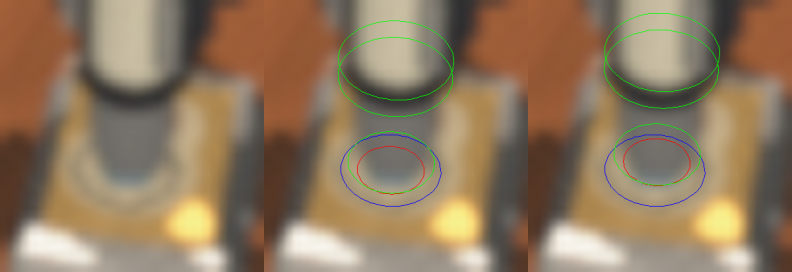

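View pics/r17b.png

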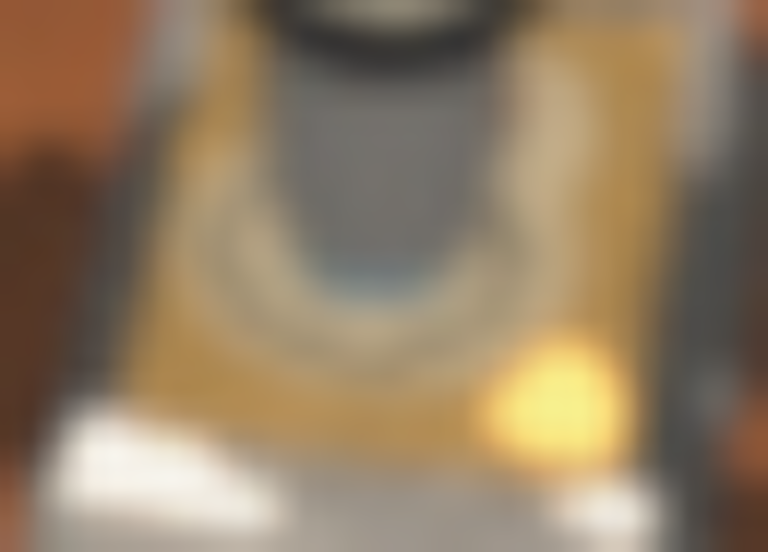

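Emit:
{"op": "move_arm", "data": {"rows": "0 0 -0.5 0 0 0 0.25;0 0 -0.5 0 0 0 0.25;-0.1 -0.34 0 0 0 0 0.25;0 0 0 0 0 0 0.25;0 0 0 0 0 0 0.25"}}

```text
time_s: 25.1
eef_pos: [0.514, -0.0741, 0.1855]
eef_rot: [-0.0, 0.998, -0.066, -0.0]
wrist_force: [-0.3, -0.6, -1.5]
opening: 0.35
```

```bash
python3 avg.py
```

```text
F [-0.39 -0.05 -1.13] sd [0.6  0.48 0.36] P [ 0.51425 -0.07438  0.18563] 25.6 0.3449423537243149
```

Emit:
{"op": "move_arm", "data": {"rows": "0 0 0.3 0 0 0 0.25;0 0 0.2 0 0 0 0.25;0 0 0.15 0 0 0 0.25;0 0 0.1 0 0 0 0.25;0 0 0.1 0 0 0 0.25;0 0 0.1 0 0 0 0.25;0 0 0 0 0 0 0.25;0 0 0 0 0 0 0.25"}}

```text
time_s: 26.4
eef_pos: [0.5144, -0.0744, 0.1764]
eef_rot: [0.0, 0.998, -0.066, 0.0]
wrist_force: [-1.4, -0.1, 1.4]
opening: 0.349
```

```bash
python3 avg.py;python3 avg.py; python3 snap.py 18 232,165,302,250 180,330,240,384
python3 - <<'E'
from m3 import *
S=pickle.load(open('side18.pkl','rb'))
ims=[]
for m,n in (((.514,-.0768),(.514,-.0768)),((.514,-.0768),(.514,-.0788))):
    P=[(circ(*m,.04,.018),(255,0,0)),(circ(*n,.04,.012),(0,0,255)),(circ(*n,.0865,.020),(0,255,0))]
    draw(S,'pics/x.png',(256,195,288,228),12.5,P);ims.append(cv2.imread('pics/x.png'))
draw(S,'pics/x.png',(256,195,288,228),12.5,[]);ims.insert(0,cv2.imread('pics/x.png'))
cv2.imwrite('pics/r18.png',cv2.resize(np.hstack(ims),None,fx=.66,fy=.66,interpolation=cv2.INTER_AREA))
E
```

```text
F [-0.97  0.05  1.45] sd [0.58 0.5  0.53] P [ 0.51444 -0.07445  0.17639] 26.9 0.34498864853093464
F [-0.53  0.02  1.05] sd [0.31 0.57 0.47] P [ 0.51443 -0.07444  0.17633] 27.4 0.3478133355575955
top 5.647058823529412
side 6.666666666666667
[ 0.51440903 -0.07444764  0.17632371] [-0.25952897 -0.18048091  1.82892226]
```

View pics/r18.png

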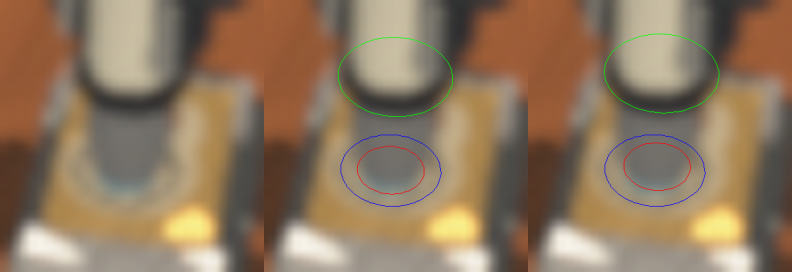

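View pics/snap18.png

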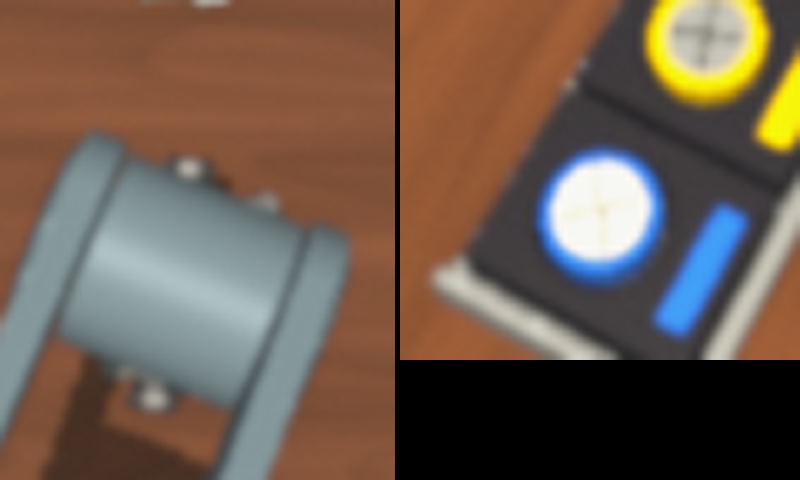

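```bash
python3 -c "
from h import *
print(ctrl.hand_in()); o=ctrl.get_obs(); print(o['time_s'],o['wrist_force'],o['opening'])"
```

```text
the job is handed in; nothing more can be done
None
the job is handed in; nothing more can be done
```

I put the blue disc back in its blue-labelled slot and handed in with the microscope held on the specimen inside the inked circle. The robot clock was at about 27.5 s of the 51 s allowed. The hand-in gives no verdict.

**Blue disc:** It was set into the recess and let go. I then pressed it with the closed fingers, which touched its top about 28.7 mm above the desk; a fully seated disc should be at 29 mm. The last picture shows it flat and centred.

**Microscope:**
- **Grip:** It was drawn out along the cup's axis and turned upright; the tool is within 0.1° of vertical. The barrel also looks upright in the side view. That was the only picture of it, because the arm hid it from the top camera.
- **Placing:** The first press landed about 4 mm from the circle's centre, so I lifted off, moved 3.5 mm across and pressed again. In the side picture the ring is now within about 2 mm of centre.
- **Press:** It is about 2.4 to 2.7 N, with the ring roughly 3 mm in. The force readings were noisy, so the depth is good to about 0.6 mm.

**Disagreements:** The two cameras differed by 1–2 mm in x on the slots and mark; I used values between them. One fit of the disc's outline over the tray was poor, and I went by the robot's position instead.

The yellow disc sat undisturbed in the last picture. I planned the paths clear of the jar and mailer but did not check their positions again at the end.

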